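# Load target plates and blow them off with the paddle-switch blower

## Robot

A 6-joint arm with a two-finger parallel gripper is mounted at the origin on a cart in front of the work surface, level with it; the furniture and walls round the work are solid. World frame = base frame: x ahead of the robot, y to its left, z up, the work surface at z = 0. Lengths are in mm, angles in rad, forces in N, time in s.
With the tool pointing down it reaches from about 325 to 1000 mm from the base axis. Payload 5.1 kg.
Tool frame: the origin (TCP) lies at the very end of the fingers, on their centre line; the grasp point (between the pads) lies 19 mm behind it; z points along the fingers, y is the line along which they close (so a half turn about z gives the same grasp; the last joint's range is limited). The gripper opens to 85 mm and grips with 20 to 120 N. Pads are 22 mm wide; open, the fingers measure 114 mm over their backs; the gripper's body (76 mm by 85 mm) begins 54 mm behind the grasp point. The pads swing forward as they close: fully open they stand 13 mm farther back than shut.
Start: joints at [1.076, 0.124, 1.65, -0, 1.367, -0.083], TCP at [260.187, 595.64, 207.522] pointing down, gripper open.
Joint ranges: [-2.61, 2.61], [-1.02, 2.33], [0.03, 2.71], [-1.35, 4.49], [0.32, 2.68], [-2.91, 2.91]. Speed limits (rad/s): [2.57, 2.57, 3.14, 3.14, 3.14, 3.14].

## Interface

Orientations are given as a unit quaternion [x, y, z, w].
In Python, from cell import telemetry, cams, ctrl gives the robot as it stands.
- The arm moves only by the shell command python3 -m handwheel 'ROWS'. ROWS is a JSON object of lists of equal length, an entry for each row: "fingers": the opening, from -1 (shut) to 1 (fully open); "xyz": the shift along the world's x, y, z in units of 100 mm (1.0 is 100 mm), a list of three; "turn": the turn about the world's z in units of 180 degrees (1.0 is 180 degrees). A call has 1 to 8 rows; each row is the pose to reach, as a shift and turn from the pose commanded when the call began, turning the shorter way round; what a row does not reach only later rows make up. A row lasts 1/10 s, in which the tool goes at most 50 mm and 8.59 degrees, less where a joint would pass 70% of its speed; a pose out of reach is approached as far as the arm can. A call with a number of a shift or a turn outside -1 to 1 is refused whole. A call with a gripper value outside its range is refused whole. The fingers move at their own pace and stop on an object; the grip force is fixed at half the most. Time passes only in rows, so rows that repeat a pose let the fingers close. It gives the time, the measured TCP pose, the force, the opening and the grip force at its end, in the units of the state.
- telemetry.state(): the state, without advancing time (a new reading comes with each control period).
- cams.camera(name): name is "scene" or "top" or "wrist"; returns the picture (400x640x3 uint8, red, green, blue); there is no depth.
- cams.get_calibration(name): a dict with "fx", "fy", "cx", "cy" (pixels), "world_from_camera" (4x4, takes a point from camera to world coordinates); the wrist camera has in their place "mount" (4x4, takes a point from camera to tool coordinates, whose origin is the TCP and whose axes are the flange's). Camera axes: x right, y up, looking along -z (the intrinsics and any distortion apply to the point x, -y, -z); pixel columns grow to the right and rows downward; lengths in mm; the calibration is good to about 2 mm. The wrist camera is an equidistant fisheye: a pixel r from the principal point sees the ray r / f radians off the axis. A picture is of the moment at which its call begins: read the wrist's pose just before it. get_calibration takes no time and is no camera call.
- ctrl.close_job(): hands the job in; it is judged then, once.
The state is a dict: "t": time; "q": joint angles; "qd": joint speeds; "effort": joint torques, N m; "tcp_pos": TCP position; "eef_rot": TCP orientation; "force": force on the tool from outside, world axes, zero at the start; "ft_torque": the same for the moment, N m; "finger_gap": finger opening in mm; "gripper_force": force on a finger pad.
Only numpy, scipy, OpenCV 4.12 (cv2) and the standard library are available. Lean on these libraries where they do the work, as an engineer would, in place of code of your own. Each camera call takes 0.05 s, during which the arm holds its last target. There are 200 camera calls.

## Task

Blow the dust off the metal plates: put every brown jar that stands downwind of the wire rack upright into the white tray, and slide every plate straight up out of the grey slotted box and stand it, fully down, in a slot of its own in the wire rack, never letting a plate fall over. Only when all are in place, flip the lock-off lever on the blower's paddle forward until it lies along the paddle, then squeeze the paddle fully against the blower's body for about three seconds and let it spring back, leaving plates and jars in place.

Things in the scene. Friction and masses are not known exactly. Their poses are not given: they have to be found in the camera images.
- station: Fixed grey board 190 x 365 x 12 mm (x -95..95, y -55..310) with a wire plate rack and a grey hand-held blower in a cradle. Origin at bench height under the rack's centre; +y from rack to blower, +x away from the paddle side, z up. 4 slots in a row along x, each between two wire hoops along y (y -29..29, rounded tops 49 mm above the bench, 12 mm free between wires); gaps between slots are no slots
- nozzle (a point): Centre of the blower's black nozzle bar (150 mm wide in x, 18 in y, 22 high), 90 mm above the bench; it blows towards the station's -y ('forward' on the blower) over the rack: the bench beyond the rack on the -y side is downwind. Axes as the station's
- blower (a point): Centre of the blower's grey body, 90 mm above the bench: box 40 mm wide (station x -20..20), y 105..295, z 67..113 mm, on two posts 32 mm wide (y 127..143, 267..283). Paddle on its -x side. Axes as the station's
- slot_1 (a point): Middle of the floor of slot 1 of the wire rack (on the board, 12 mm above the bench), at station x = -67.5 mm, y = 0; axes as the station's
- slot_2 (a point): Middle of the floor of slot 2 of the wire rack (on the board, 12 mm above the bench), at station x = -22.5 mm, y = 0; axes as the station's
- slot_3 (a point): Middle of the floor of slot 3 of the wire rack (on the board, 12 mm above the bench), at station x = 22.5 mm, y = 0; axes as the station's
- slot_4 (a point): Middle of the floor of slot 4 of the wire rack (on the board, 12 mm above the bench), at station x = 67.5 mm, y = 0; axes as the station's
- paddle (a joint): Paddle switch: black bar 125 mm long, 30 high, 6 thick on the -x side of the blower, hinged on a vertical pin at its nozzle end (station x -26, y 135), free end to the rear (+y). 0 = sprung out, 0.125 rad = fully squeezed (61 and 49 mm over paddle and body at the pad). 3 to 6 N at the pad; springs back. While the lock-off lever stands out it props the paddle, which stops near 0.03 rad
- paddle_pad (a point): Middle of the ribbed outer face of the paddle, 95 mm from its hinge, the place to squeeze: one finger here, the other on the opposite side of the blower body (x = +20 mm). Moves with the paddle. Its z axis is up, its y axis runs along the paddle to the rear, its x axis into the paddle
- lock_lever (a joint): Lock-off lever on the paddle, 70 mm from the paddle hinge: steel tab 26 mm high, 5 thick, reaching 31 mm out from its vertical pivot pin (28 beyond the paddle face). 0 = locked, square out from the blower (-x); grows as the tab is pushed forward (to the nozzle); 1.35 rad = lying along the paddle. Stays where left (about 1.5 N at the tab)
- lever_tab (a point): Point on the lock-off lever's tab, 24 mm out from its pivot pin, at half its height (90 mm above the bench). Its x axis points from the tab's tip to the pivot pin, z up
- plate_box: Grey slotted storage box, fixed: 102 (x) x 180 (y) x 50 mm high, open on top, walls and floor 5 mm. Origin under its centre. 4 slots across it in a row along its y at -67.5, -22.5, 22.5, 67.5 mm, 11 mm wide, made by ribs up to 48 mm high; plates stand in them with their faces towards the box's +-y
- plate_1_mid (a point): Centre of a metal target plate, 84 wide (its x) x 8 thick (its y) x 124 mm high (its z), 0.18 kg, loose, at the start standing on edge in a slot of the storage box with its lower edge 5 mm and its top 129 mm above the bench. May be absent
- plate_2_mid (a point): Centre of a metal target plate, 84 wide (its x) x 8 thick (its y) x 124 mm high (its z), 0.18 kg, loose, at the start standing on edge in a slot of the storage box with its lower edge 5 mm and its top 129 mm above the bench. May be absent
- plate_3_mid (a point): Centre of a metal target plate, 84 wide (its x) x 8 thick (its y) x 124 mm high (its z), 0.18 kg, loose, at the start standing on edge in a slot of the storage box with its lower edge 5 mm and its top 129 mm above the bench. May be absent
- plate_4_mid (a point): Centre of a metal target plate, 84 wide (its x) x 8 thick (its y) x 124 mm high (its z), 0.18 kg, loose, at the start standing on edge in a slot of the storage box with its lower edge 5 mm and its top 129 mm above the bench. May be absent
- tray: White shallow jar tray, fixed: 120 (x) x 200 (y) x 22 mm high, walls and floor 4 mm. Origin under its centre
- jar_1_mid (a point): Centre, half-way up, of a squat brown glass sample jar with a white screw lid: 50 mm diameter, 44 mm high, 0.12 kg, loose. Starts upright on the bench downwind of the rack. May be absent
- jar_2_mid (a point): Centre, half-way up, of a squat brown glass sample jar with a white screw lid: 50 mm diameter, 44 mm high, 0.12 kg, loose. Starts upright on the bench downwind of the rack. May be absent
- jar_3_mid (a point): Centre, half-way up, of a squat brown glass sample jar with a white screw lid: 50 mm diameter, 44 mm high, 0.12 kg, loose. Starts upright on the bench downwind of the rack. May be absent
Mind the look-alikes: they are no part of the job. Leave any pink look-alike of the part that bears plate_4_mid alone.

How it is judged:
By the outcome, as a careful person would: the job done as asked, in the order asked, and still so for the second after the job is handed in, with the robot touching nothing.
Of plate_1, plate_2, plate_3, plate_4 only 3 to 4 are there at a start; the rules pass over those that are not, and their reading is None.
Of jar_1, jar_2, jar_3 only 1 to 3 are there at a start; the rules pass over those that are not, and their reading is None.
At some moment in a run one of jar_1, jar_2, jar_3 may be knocked a few centimetres aside while the robot is not near it.
It also fails if it takes over 210 s, if anything falls off the work surface, if the arm or the gripper's body presses on something with over 40 N, if the wrist force passes 120 N, or if a joint passes its speed limit or range.

## Working session

There is one attempt and no reset: what is moved stays moved. The work goes in short steps, Python scripts to look and compute and a shell command to move; the robot and the scene stay as the last step left them, time stands still between calls to the robot, and variables do not carry over. Pictures are saved under pics/ and viewed, at most 14 in all, crops included, and the job is handed in when it is done.

```bash
ls; mkdir -p pics
python3 - <<'E'
from cell import telemetry, cams
import cv2,json
print(telemetry.state())
for n in ("scene","top","wrist"):
    c=cams.get_calibration(n);print(n,c)
    cv2.imwrite(f"pics/{n}0.png",cams.camera(n)[:,:,::-1])
E
```

```text
pics
{'t': 0.0, 'q': array([ 1.07644266e+00,  1.24496826e-01,  1.65169249e+00, -1.29049619e-06,
        1.36750034e+00, -8.25760833e-02]), 'qd': array([-0.00017848, -0.00103664,  0.0011322 ,  0.00084869,  0.00166398,
        0.0003127 ]), 'effort': array([ 1.68688759e-03, -4.23594439e+01, -3.65464211e+01,  1.24279654e-05,
        6.78051874e-03,  1.63065840e-05]), 'tcp_pos': array([259.84955252, 595.0705286 , 206.24750398]), 'eef_rot': array([ 2.04437022e-01,  9.78879157e-01, -1.00535744e-03, -2.97672447e-04]), 'force': array([ 0.62929676, -0.31404473,  0.05813663]), 'ft_torque': array([-0.01359842, -0.0112359 ,  0.00804616]), 'gripper_force': 0.0, 'finger_gap': 85.49687513430176}
scene {'fx': 433.5066269222555, 'fy': 433.5066269222555, 'cx': 307.1457646989973, 'cy': 203.34800907171316, 'world_from_camera': array([[ 8.48311223e-01,  3.59493495e-01, -3.88757631e-01,
         8.26451101e+00],
       [-5.29448758e-01,  5.65886101e-01, -6.32026054e-01,
        -8.29377773e+02],
       [-7.21671489e-03,  7.41982040e-01,  6.70380915e-01,
         9.76132486e+02],
       [ 0.00000000e+00,  
[... 290 characters left out ...]
8e-01,  9.69630912e-03, -3.15320431e-03,
         9.20344139e+00],
       [-1.38182234e-03,  1.77527815e-01,  9.84114813e-01,
         1.44303665e+03],
       [ 0.00000000e+00,  0.00000000e+00,  0.00000000e+00,
         1.00000000e+00]])}
wrist {'fx': 309.70691628693146, 'fy': 309.70691628693146, 'cx': 321.66540585169463, 'cy': 202.45052644729134, 'mount': array([[-5.29211015e-04,  9.51339300e-01,  3.08144864e-01,
         7.92915109e+01],
       [ 9.99999622e-01,  2.90922606e-04,  8.19240354e-04,
        -7.81909739e-01],
       [ 6.89729238e-04,  3.08145181e-01, -9.51339094e-01,
        -1.66648827e+02],
       [ 0.00000000e+00,  0.00000000e+00,  0.00000000e+00,
         1.00000000e+00]])}
```

View pics/top0.png

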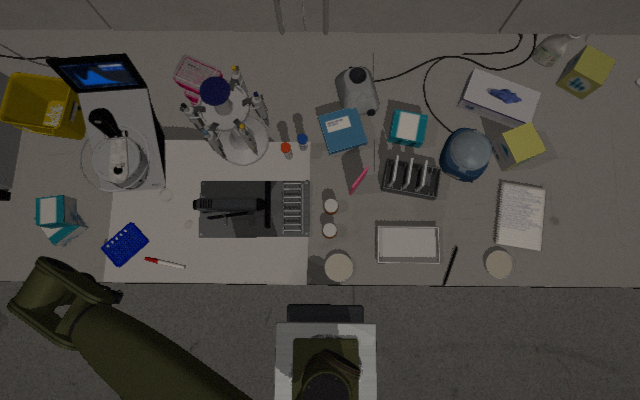

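View pics/scene0.png

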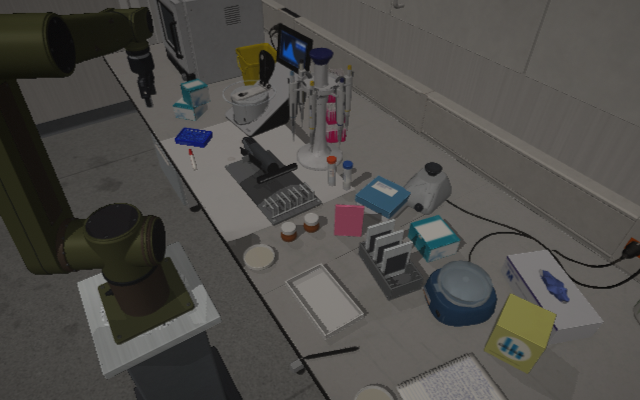

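Top view: station board spans (199..310, 181..237), with the blower at (195-270, 205) and the rack at (292, 208). Two jars are at (330,206) and (330,230), the tray is at (408,244), and the box at (410,178) holds 3 plates. The pink look-alike plate is at (358,180), which I leave alone. The red and blue caps at (285,147) and (302,139) are vials, not jars. I'll enlarge to confirm.

```bash
cat > h.py <<'E'
import numpy as np, cv2
from cell import cams, telemetry
def grab(n,f=None):
    im=cams.camera(n)[:,:,::-1].copy()
    if f: cv2.imwrite(f"pics/{f}.png",im)
    return im
def ray(n,u,v):
    c=cams.get_calibration(n);T=c["world_from_camera"]
    d=T[:3,:3]@np.array([(u-c["cx"])/c["fx"],-(v-c["cy"])/c["fy"],-1]);return T[:3,3],d
def onz(n,u,v,z):
    o,d=ray(n,u,v);return (o+d*(z-o[2])/d[2])[:2]
def proj(n,p):
    c=cams.get_calibration(n);T=c["world_from_camera"]
    q=T[:3,:3].T@(np.array(p)-T[:3,3]);return np.array([c["cx"]-c["fx"]*q[0]/q[2],c["cy"]+c["fy"]*q[1]/q[2]])
def bright(im,g=0.5): return (255*(im/255.)**g).astype(np.uint8)
E
python3 - <<'E'
from h import *
t=cv2.imread("pics/top0.png")
a=bright(cv2.resize(t[150:275,180:320],None,fx=5,fy=4.8,interpolation=cv2.INTER_CUBIC))
cv2.imwrite("pics/c1.png",cv2.resize(bright(t[165:255,185:320]),None,fx=5.9,fy=5.9,interpolation=cv2.INTER_CUBIC))
cv2.imwrite("pics/c2.png",cv2.resize(bright(t[150:275,315:450]),None,fx=4.8,fy=4.8,interpolation=cv2.INTER_CUBIC))
E
```

```text
(no output)
```

View pics/c1.png

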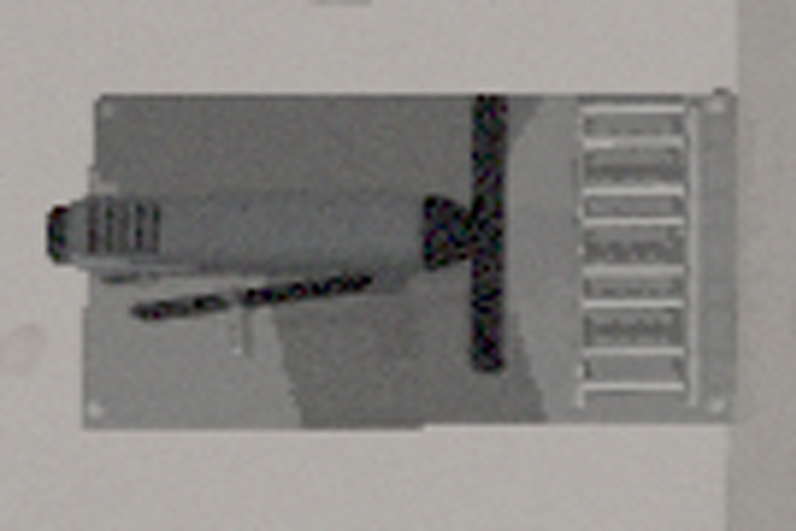

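View pics/c2.png

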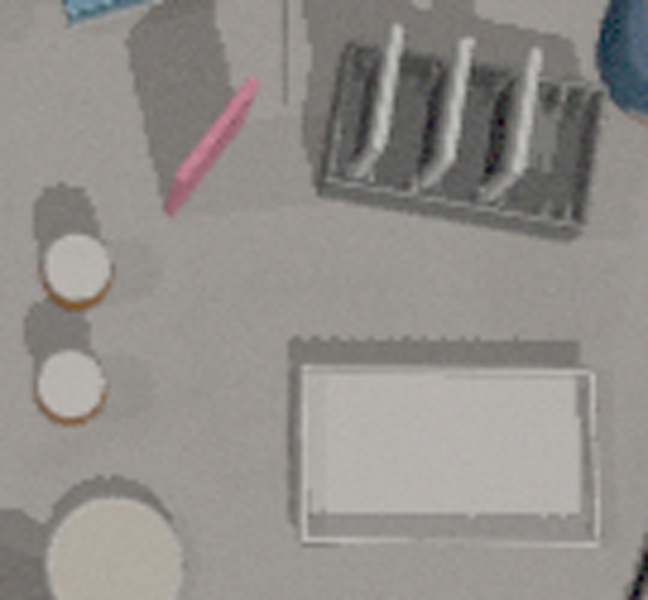

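c1 shows the board corners at (97,95), (733,93), (83,428) and (735,425), four slots between pairs of hoops, and the lever standing out at (240,330). c2 shows two brown jars with white lids at (78,267) and (71,383). Three grey metal plates are in the box and its right-hand slot is empty. The pink plate at (210,145) stands alone. The targets are the 2 brown jars and 3 grey plates, so next I get coarse world coordinates.

Run:
```python
from h import *
f=lambda x,y,c:((185+x/5.9-.5+.08,165+y/5.9-.5+.08) if c==1 else (315+x/4.8-.4,150+y/4.8-.4))
def P(n,x,y,c,z): print(n,np.round(onz("top",*f(x,y,c),z),1))
for p in((97,95),(733,93),(83,428),(735,425)):P("board",*p,1,12)
for p in((632,107),(632,142),(632,190),(632,218),(632,268),(632,300),(632,350),(632,386)):P("hoop",*p,1,49)
P("nozzle",487,97,1,101);P("nozzle",487,370,1,101)
P("levertip",240,350,1,103)
for p in((78,267),(71,383)):P("jar",*p,2,44)
for p in((303,367),(593,372),(305,544),(598,542)):P("tray",*p,2,22)
for p in((348,45),(601,90),(322,188),(578,230)):P("box",*p,2,50)
for p in((397,28),(365,172),(466,42),(432,184),(537,52),(492,193)):P("plate",*p,2,129)
```

```text
board [607.  420.4]
board [611.7  59.5]
board [417.8 416.9]
board [423.1  55.4]
hoop [594.8 113.8]
hoop [575.  113.4]
hoop [548.1 112.8]
hoop [532.5 112.4]
hoop [504.8 111.8]
hoop [487.2 111.4]
hoop [459.8 110.8]
hoop [440.1 110.3]
nozzle [587.9 187.2]
nozzle [442.  182.5]
levertip [451.  311.5]
jar [522.5 -14.3]
jar [443.9 -10.1]
tray [ 458.8 -168. ]
tray [ 457.4 -364.8]
tray [ 339.7 -167.9]
tray [ 343. -364.]
box [ 677.5 -198.1]
box [ 647.4 -370. ]
box [ 577.3 -178.9]
box [ 550.1 -350.9]
plate [ 667.  -218.2]
plate [ 571.5 -195.8]
plate [ 658.  -262.6]
plate [ 564.1 -238.4]
plate [ 651.8 -308.2]
plate [ 558.6 -276.5]
```

Coarse poses:

| Thing | Position (mm) | Rotation |
|---|---|---|
| Rack origin | (517, 111) | ≈ +0.8° |
| Jars | (522, -14), (444, -10) | – |
| Tray centre | (400, -266) | ≈ 0 |
| Box centre | (613, -274) | ≈ -9.5° |

I'll move over the rack and jars for a wrist view.

```bash
for i in 1; do python3 -m handwheel '{"fingers":[0.9,0.9,0.9],"xyz":[[0.2,-0.5,0.2],[0.4,-0.9,0.3],[0.4,-0.9,0.3]],"turn":[0.04,0.08,0.13]}'; done
python3 -m handwheel '{"fingers":[0.9,0.9,0.9],"xyz":[[0.2,-0.5,0],[0.4,-0.9,0],[0.4,-0.9,0]],"turn":[0,0,0]}'
python3 -m handwheel '{"fingers":[0.9,0.9,0.9],"xyz":[[0.2,-0.5,0],[0.4,-0.9,0],[0.4,-0.9,0]],"turn":[0,0,0]}'
python3 -m handwheel '{"fingers":[0.9,0.9,0.9],"xyz":[[0.2,-0.5,0],[0.4,-0.9,0],[0.4,-0.9,0]],"turn":[0,0,0]}'
python3 -m handwheel '{"fingers":[0.9,0.9,0.9],"xyz":[[0.2,-0.5,0],[0.4,-0.9,0],[0.4,-0.9,0]],"turn":[0,0,0]}'
python3 -m handwheel '{"fingers":[0.9,0.9,0.9,0.9],"xyz":[[0.2,-0.5,0],[0.4,-0.9,-0.3],[0.4,-0.9,-0.3],[0.4,-0.9,-0.3]],"turn":[0,0,0,0]}'
```

```text
t: 0.45
tcp_pos: [302.3, 503.1, 239.4]
eef_rot: [0.004, 1.0, 0.0, 0.001]
force: [-0.3, 0.9, 1.1]
finger_gap: 81.0
gripper_force: 0.0
t: 0.75
tcp_pos: [341.9, 411.8, 237.2]
eef_rot: [0.008, 1.0, -0.001, 0.0]
force: [0.2, 0.3, 0.4]
finger_gap: 81.5
gripper_force: 0.0
t: 1.05
tcp_pos: [381.8, 322.2, 237.3]
eef_rot: [0.008, 1.0, -0.001, 0.0]
force: [-0.8, 0.3, -0.3]
finger_gap: 81.0
gripper_force: 0.0
t: 1.35
tcp_pos: [421.8, 232.5, 237.4]
eef_rot: [0.008, 1.0, -0.001, 0.0]
force: [-0.4, 0.2, -0.4]
finger_gap: 81.7
gripper_force: 0.0
t: 1.65
tcp_pos: [461.6, 142.9, 237.4]
eef_rot: [0.008, 1.0, -0.0, 0.0]
force: [0.2, 1.5, -0.1]
finger_gap: 81.0
gripper_force: 0.0
t: 2.05
tcp_pos: [499.6, 56.2, 206.0]
eef_rot: [0.006, 1.0, 0.0, -0.002]
force: [0.3, 0.8, -0.0]
finger_gap: 81.0
gripper_force: 0.0
```

```bash
cat >> h.py <<'E'
from scipy.spatial.transform import Rotation as R
def wgrab(f):
    s=telemetry.state(); im=grab("wrist",f); np.savez(f"pics/{f}.npz",p=s["tcp_pos"],q=s["eef_rot"]); return im
def wT(f):
    s=np.load(f"pics/{f}.npz");T=np.eye(4);T[:3,:3]=R.from_quat(s["q"]).as_matrix();T[:3,3]=s["p"];c=cams.get_calibration("wrist")
    return T@c["mount"],c
def wonz(f,u,v,z):
    T,c=wT(f);x=(u-c["cx"])/c["fx"];y=(v-c["cy"])/c["fy"];r=np.hypot(x,y)+1e-12
    d=T[:3,:3]@np.array([np.sin(r)*x/r,-np.sin(r)*y/r,-np.cos(r)]);o=T[:3,3];return (o+d*(z-o[2])/d[2])[:2]
def wproj(f,p):
    T,c=wT(f);q=T[:3,:3].T@(np.array(p)-T[:3,3]);x,y,z=q[0],-q[1],-q[2];h=np.hypot(x,y);r=np.arctan2(h,z)
    return np.array([c["cx"]+c["fx"]*r*x/h,c["cy"]+c["fy"]*r*y/h])
E
python3 - <<'E'
from h import *
im=wgrab("w1")
cv2.imwrite("pics/w1v.png",cv2.resize(bright(im,.6),(800,500)))
E
```

```text
(no output)
```

View pics/w1v.png

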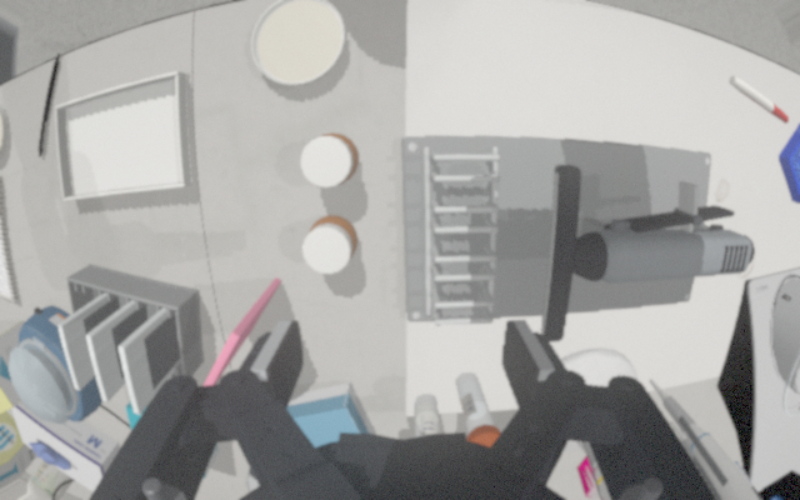

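Wrist view (800x500 scaled): rack hoops at (430-497, 156-318), jars at (328,160) and (327,247), tray at (125,140), box with 3 plates at (135,320), pink plate at (240,330). Next I take rack-hoop profiles at z=49 from both cameras, plus the jar and board points.

Run:
```python
from h import *
from scipy.signal import find_peaks
w=cv2.cvtColor(cv2.imread("pics/w1.png"),cv2.COLOR_BGR2GRAY).astype(np.float32)
t=cv2.cvtColor(cv2.imread("pics/top0.png"),cv2.COLOR_BGR2GRAY).astype(np.float32)
xs=np.arange(430,605,.5)
for nm,im,pr in(("w",w,lambda p:wproj("w1",p)),("t",t,lambda p:proj("top",p))):
  for y0,y1 in((95,105),(112,122)):
    prof=[]
    for x in xs:
        m=np.array([pr((x-(y-111)*.013,y,48)) for y in np.linspace(y0,y1,6)],np.float32)
        prof.append(cv2.remap(im,m[:,:1],m[:,1:],cv2.INTER_LINEAR).mean())
    prof=cv2.GaussianBlur(np.array(prof,np.float32)[:,None],(1,7),1.5)[:,0]
    pk,_=find_peaks(prof,prominence=4);print(nm,y0,[(float(xs[i]),int(prof[i])) for i in pk])
for p in((328,160),(327,247)):print("jar",wonz("w1",p[0]*.8,p[1]*.8,44))
for p in((402,139),(710,153),(690,302),(407,321)):print("board",wonz("w1",p[0]*.8,p[1]*.8,12))
for p in((68,277),(75,272),(197,291)):print("box",wonz("w1",p[0]*.8,p[1]*.8,50))
for p in((60,107),(179,73),(184,185),(66,198)):print("tray",wonz("w1",p[0]*.8,p[1]*.8,22))
for p in((428,150),(497,150),(497,320),(428,320)):print("rackend",wonz("w1",p[0]*.8,p[1]*.8,14))
```

```text
w 95 [(439.5, 176), (458.0, 176), (485.0, 177), (502.5, 176), (518.0, 118), (530.0, 175), (547.5, 178), (559.0, 117), (574.5, 180)]Traceback (most recent call last):
  File "<stdin>", line 10, in <module>
  File "<stdin>", line 6, in <lambda>
  File "h.py", line 26, in wproj
    T,c=wT(f);q=T[:3,:3].T@(np.array(p)-T[:3,3]);x,y,z=q[0],-q[1],-q[2];h=np.hypot(x,y);r=np.arctan2(h,z)
        ~~^^^
  File "h.py", line 20, in wT
    s=np.load(f"pics/{f}.npz");T=np.eye(4);T[:3,:3]=R.from_quat(s["q"]).as_matrix();T[:3,3]=s["p"];c=cams.get_calibration("wrist")
                                                                                                     ~~~~~~~~~~~~~~~~~~~~^^^^^^^^^
ValueError: time passes only in moves, steps and waits
```

```bash
python3 - <<'E'
import re
s=open("h.py").read().replace("cams.get_calibration(","CAL(")
s=s.replace("def grab","import functools\n@functools.cache\ndef CAL(n): return cams.get_calibration(n)\n@functools.cache\ndef NP(f): return dict(np.load(f))\ndef grab",1).replace('np.load(f"pics/{f}.npz");','NP(f"pics/{f}.npz");')
open("h.py","w").write(s)
E
cat > m1.py <<'E'
from h import *
from scipy.signal import find_peaks
w=cv2.cvtColor(cv2.imread("pics/w1.png"),cv2.COLOR_BGR2GRAY).astype(np.float32)
t=cv2.cvtColor(cv2.imread("pics/top0.png"),cv2.COLOR_BGR2GRAY).astype(np.float32)
xs=np.arange(430,605,.5)
for nm,im,pr in(("w",w,lambda p:wproj("w1",p)),("t",t,lambda p:proj("top",p))):
  for y0,y1 in((95,105),(112,122)):
    prof=[]
    for x in xs:
        m=np.array([pr((x-(y-111)*.013,y,48)) for y in np.linspace(y0,y1,6)],np.float32)
        prof.append(cv2.remap(im,m[:,:1],m[:,1:],cv2.INTER_LINEAR).mean())
    prof=cv2.GaussianBlur(np.array(prof,np.float32)[:,None],(1,7),1.5)[:,0]
    pk,_=find_peaks(prof,prominence=4);print(nm,y0,[(float(xs[i]),int(prof[i])) for i in pk])
for p in((328,160),(327,247)):print("jar",wonz("w1",p[0]*.8,p[1]*.8,44))
for p in((402,139),(710,153),(690,302),(407,321)):print("board",wonz("w1",p[0]*.8,p[1]*.8,12))
for p in((75,272),(197,291)):print("box",wonz("w1",p[0]*.8,p[1]*.8,50))
for p in((60,107),(179,73),(184,185),(66,198)):print("tray",wonz("w1",p[0]*.8,p[1]*.8,22))
E
python3 m1.py
```

```text
w 95 [(439.5, 176), (458.0, 176), (485.0, 177), (502.5, 176), (518.0, 118), (530.0, 175), (547.5, 178), (559.0, 117), (574.5, 180)]
w 112 [(439.5, 176), (457.0, 144), (478.5, 116), (486.0, 120), (503.5, 124), (519.5, 91), (530.5, 134), (548.0, 145), (560.0, 99), (575.0, 165), (584.0, 118)]
t 95 [(440.5, 104), (459.5, 99), (485.5, 103), (504.5, 91), (531.0, 99), (548.0, 106), (576.5, 83), (594.0, 108)]
t 112 [(440.5, 103), (459.5, 93), (485.5, 103), (504.5, 90), (531.0, 97), (548.0, 104), (576.5, 81), (594.0, 102)]
jar [441.63403423  -7.03939237]
jar [519.22886453 -12.23767104]
board [425.96927992  56.29796645]
board [417.61266177 416.24399894]
board [606.44340436 423.98694503]
board [610.83632414  59.30989829]
box [ 542.86166776 -335.49574847]
box [ 561.43412503 -151.66337007]
tray [ 343.69385938 -353.47108147]
tray [ 342.56630962 -163.98457252]
tray [ 457.59963398 -165.38231969]
tray [ 456.67889351 -357.55716483]
```

The rack slots at y≈111 are x = 449.3, 494.3, 539.3 and 584.7, and both cameras agree to about 1 mm. Jars are at (521,-13) and (443,-9). I'll pick the far jar first.

```bash
python3 -m handwheel '{"fingers":[0.6,0.6,0.6,0.6],"xyz":[[0.2,-0.4,0],[0.21,-0.69,-0.4],[0.21,-0.69,-0.9],[0.21,-0.69,-0.9]],"turn":[0,0,0,0]}'
python3 -m handwheel '{"fingers":[0.6,0.6,0.6,0.6,-0.2,-0.2,-0.2,-0.2],"xyz":[[0,0,-0.5],[0,0,-0.97],[0,0,-0.97],[0,0,-0.97],[0,0,-0.97],[0,0,-0.97],[0,0,-0.97],[0,0,-0.97]],"turn":[0,0,0,0,0,0,0,0]}'
python3 -m handwheel '{"fingers":[-0.2,-0.2,-0.2,-0.2,-0.2],"xyz":[[0,0,0],[0,0,0],[0,0,0.3],[0,0,0.6],[0,0,0.6]],"turn":[0,0,0,0,0]}'
```

```text
t: 2.5
tcp_pos: [516.0, -11.4, 111.1]
eef_rot: [0.005, 1.0, 0.001, -0.006]
force: [-1.5, 0.3, -0.8]
finger_gap: 68.6
gripper_force: 0.0
t: 3.3
tcp_pos: [522.1, -13.5, 22.0]
eef_rot: [0.005, 1.0, -0.0, 0.001]
force: [-0.6, 0.4, -1.6]
finger_gap: 33.9
gripper_force: 0.0
t: 3.8
tcp_pos: [524.6, -13.9, 85.3]
eef_rot: [0.005, 1.0, -0.001, 0.004]
force: [0.2, 0.7, 0.5]
finger_gap: 34.5
gripper_force: 0.0
```

The gripper closed on nothing, so the jar may have moved. I'll look.

Run:
```python
from h import *
t=grab("top","top1"); w=wgrab("w2")
a=cv2.resize(bright(t[150:275,290:450]),(400,312)); b=cv2.resize(bright(w,.6),(500,312))
cv2.imwrite("pics/v2.png",np.hstack([a[:, :300],b]))
```

```text
(no output)
```

View pics/v2.png

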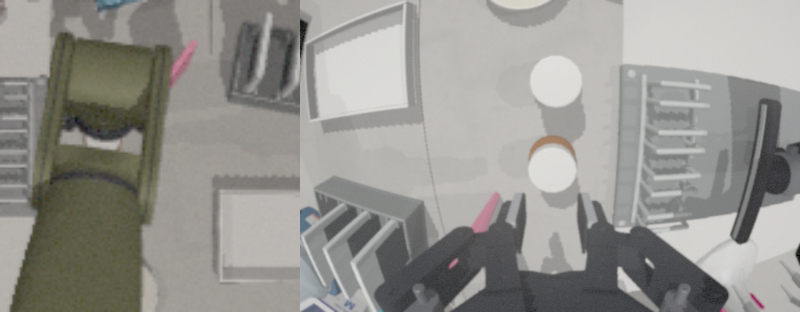

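Wrist view (640x400 coordinates): jars at (326,102) and (322,217).

Run:
```python
from h import *
print(NP("pics/w2.npz"))
for p in((326,102),(322.5,217.6)):print(wonz("w2",*p,44))
print(wproj("w2",(521,-13,44)))
p=NP("pics/w2.npz")["p"];print(wproj("w2",p))
```

```text
{'p': array([523.16546369, -13.67056284,  83.09460352]), 'q': array([ 5.29243122e-03,  9.99982726e-01, -3.20065185e-04,  2.53680763e-03])}
[441.4796817  -10.73959791]
[521.67341016 -13.86271817]
[323.70659537 216.70188747]
[322.92974689 243.48537346]
```

Fresh rays still put the jar at (521.7,-13.9), so it stands untouched and the fingers likely rode too high, because the pads sit back when open. I'll retry lower and check before closing.

```bash
python3 -m handwheel '{"fingers":[0.6,0.6,0.6,0.6,0.6,0.6,0.6,0.6],"xyz":[[0,0,0],[0,0,0],[0,0,-0.3],[0,0,-0.6],[0,0,-0.72],[0,0,-0.72],[0,0,-0.72],[0,0,-0.72]],"turn":[0,0,0,0,0,0,0,0]}'
python3 -m handwheel '{"fingers":[0,0,0,0,0,0,0,0],"xyz":[[0,0,0],[0,0,0],[0,0,0],[0,0,0],[0,0,0],[0,0,0],[0,0,0],[0,0,0]],"turn":[0,0,0,0,0,0,0,0]}'
python3 - <<'E'
from h import *
w=wgrab("w3");cv2.imwrite("pics/w3v.png",cv2.resize(bright(w,.6),(640,400)))
E
```

```text
t: 4.7
tcp_pos: [522.5, -13.5, 10.1]
eef_rot: [0.005, 1.0, -0.0, 0.001]
force: [0.1, 0.3, -0.4]
finger_gap: 68.1
gripper_force: 0.0
t: 5.5
tcp_pos: [522.3, -13.4, 10.1]
eef_rot: [0.005, 1.0, -0.0, 0.001]
force: [-2.2, 0.3, 5.9]
finger_gap: 43.3
gripper_force: 30.9
```

View pics/w3v.png

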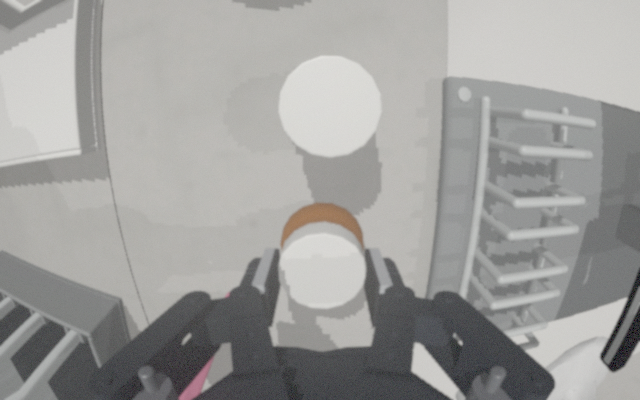

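The fingers are on the jar with the gap at 43 mm. I'll close fully for a firm grip, then lift.

```bash
python3 -m handwheel '{"fingers":[-1,-1,-1,-1,-1,-1,-1,-1],"xyz":[[0,0,0],[0,0,0],[0,0,0],[0,0,0],[0,0,0],[0,0,0.1],[0,0,0.3],[0,0,0.3]],"turn":[0,0,0,0,0,0,0,0]}'
python3 - <<'E'
from h import *
w=wgrab("w4");cv2.imwrite("pics/w4v.png",bright(w,.6)[80:360,160:500])
E
```

```text
t: 6.35
tcp_pos: [523.3, -13.7, 41.3]
eef_rot: [0.005, 1.0, -0.0, 0.003]
force: [0.7, 0.1, -0.7]
finger_gap: 41.9
gripper_force: 60.9
```

View pics/w4v.png

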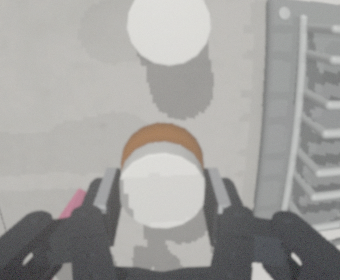

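Lifted: the lid moves with the fingers while the other jar recedes. I'll carry it to the tray with a quarter turn.

```bash
python3 -m handwheel '{"fingers":[-1,-1,-1,-1,-1,-1,-1,-1],"xyz":[[0,0,0.3],[0,0,0.6],[-0.3,-0.4,0.7],[-0.5,-0.8,0.7],[-0.6,-1,0.7],[-0.6,-1,0.7],[-0.6,-1,0.7],[-0.6,-1,0.7]],"turn":[-0.04,-0.08,-0.12,-0.16,-0.2,-0.24,-0.28,-0.32]}'
python3 -m handwheel '{"fingers":[-1,-1,-1,-1,-1,-1,-1],"xyz":[[-0.3,-0.4,0],[-0.5,-0.8,0],[-0.62,-1,0],[-0.62,-1,0],[-0.62,-1,0],[-0.62,-1,0],[-0.62,-1,0]],"turn":[-0.04,-0.08,-0.12,-0.16,-0.175,-0.175,-0.175]}'
```

```text
t: 7.2
tcp_pos: [460.3, -113.5, 107.3]
eef_rot: [0.489, 0.872, -0.0, -0.001]
force: [-0.0, -0.1, -0.2]
finger_gap: 41.9
gripper_force: 61.4
t: 7.9
tcp_pos: [398.8, -213.0, 107.7]
eef_rot: [0.705, 0.709, -0.0, -0.001]
force: [-0.5, -0.0, -0.2]
finger_gap: 41.5
gripper_force: 61.5
```

```bash
python3 -m handwheel '{"fingers":[-1,-1,-1,-1,-1,-1],"xyz":[[0,0,-0.4],[0,0,-0.75],[0,0,-0.85],[0,0,-0.92],[0,0,-0.92],[0,0,-0.92]],"turn":[0,0,0,0,0,0]}'
python3 -m handwheel '{"fingers":[0.45,0.45,0.45,0.45,0.45,0.45,0.45],"xyz":[[0,0,0],[0,0,0],[0,0,0],[0,0,0.2],[0,0,0.6],[0,0,0.95],[0,0,0.95]],"turn":[0,0,0,0,0,0,0]}'
python3 -m handwheel '{"fingers":[0.45,0.45,0.45,0.45,0.45,0.45,0.45,0.45],"xyz":[[0.3,0.3,0],[0.4,0.8,0],[0.43,1,0],[0.43,1,0],[0.43,1,0],[0.43,1,0],[0.43,1,0],[0.43,1,0]],"turn":[0.04,0.08,0.12,0.16,0.2,0.24,0.28,0.32]}'
python3 -m handwheel '{"fingers":[0.6,0.6,0.6,0.6,0.6,0.6],"xyz":[[0,0.4,0],[0,0.8,0],[0,1,0],[0,1,0],[0,1,0],[0,1,0]],"turn":[0.04,0.08,0.12,0.16,0.175,0.175]}'
python3 - <<'E'
from h import *
w=wgrab("w5");t=grab("top","top5")
g=cv2.medianBlur(cv2.cvtColor(w,cv2.COLOR_BGR2GRAY),3)
c=cv2.HoughCircles(g,cv2.HOUGH_GRADIENT,1,40,param1=80,param2=18,minRadius=18,maxRadius=50)
for x,y,r in c[0][:8]:print(x,y,r,wonz("w5",x,y,44),wonz("w5",x,y,48))
cv2.imwrite("pics/w5v.png",np.hstack([cv2.resize(bright(w,.6),(480,300)),cv2.resize(bright(t[200:275,315:395]),(320,300))]))
E
```

```text
t: 8.5
tcp_pos: [400.4, -214.1, 18.1]
eef_rot: [0.705, 0.709, 0.0, 0.001]
force: [0.4, -0.1, -0.9]
finger_gap: 41.7
gripper_force: 61.6
t: 9.2
tcp_pos: [402.7, -215.8, 118.0]
eef_rot: [0.705, 0.709, 0.001, 0.006]
force: [0.1, -0.6, -0.2]
finger_gap: 61.9
gripper_force: 0.0
t: 10.0
tcp_pos: [441.9, -113.2, 111.0]
eef_rot: [0.274, 0.962, 0.0, -0.0]
force: [0.3, -0.5, -0.3]
finger_gap: 61.6
gripper_force: 0.0
t: 10.6
tcp_pos: [441.9, -13.1, 111.1]
eef_rot: [0.005, 1.0, 0.0, -0.0]
force: [-0.3, -0.3, 0.9]
finger_gap: 68.3
gripper_force: 0.0
289.5 65.5 49.4 [331.27967724 -36.45518282] [331.81224375 -36.05160334]
326.5 206.5 27.1 [441.33143987  -9.99448507] [439.980794   -10.04370264]
57.5 344.5 48.3 [ 662.58384074 -421.31864833] [ 657.44711046 -414.32926206]
108.5 360.5 49.4 [ 663.09282323 -309.16890054] [ 657.94738322 -304.0986275 ]
455.5 242.5 34.9 [476.66104314 105.09207379] [474.70583497 103.0734881 ]
76.5 167.5 49.4 [ 399.58634247 -252.54958675] [ 398.95004122 -248.44818681]
116.5 158.5 25.4 [ 394.71818529 -196.70874783] [ 394.16518824 -193.5628997 ]
71.5 302.5 22.4 [ 567.15201855 -330.57212051] [ 563.64832336 -325.13559428]
```

View pics/w5v.png

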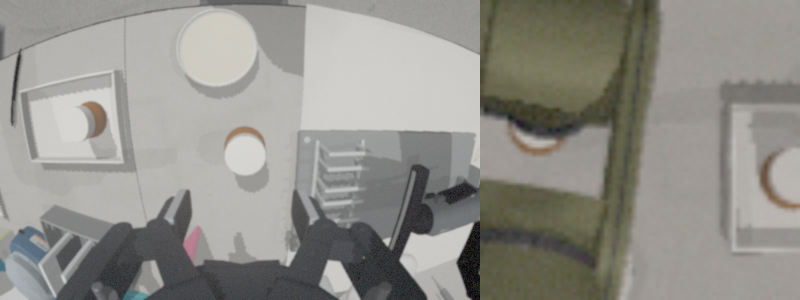

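Jar one stands upright in the tray (left panel, about (85,120)). Jar two is at (441,-10), right under the tool. I'll pick it the same way.

```bash
python3 -m handwheel '{"fingers":[0.6,0.6,0.6,0.6,0.6],"xyz":[[0,0.03,-0.4],[0,0.03,-0.8],[0,0.03,-1],[0,0.03,-1],[0,0.03,-1]],"turn":[0,0,0,0,0]}'
python3 -m handwheel '{"fingers":[-1,-1,-1,-1,-1,-1,-1,-1],"xyz":[[0,0,0],[0,0,0],[0,0,0],[0,0,0],[0,0,0],[0,0,0.3],[0,0,0.7],[0,0,1]],"turn":[0,0,0,0,0,0,0,0]}'
python3 -m handwheel '{"fingers":[-1,-1,-1,-1,-1,-1,-1,-1],"xyz":[[0,-0.4,0],[-0.1,-0.8,0],[-0.2,-1,0],[-0.2,-1,0],[-0.2,-1,0],[-0.2,-1,0],[-0.2,-1,0],[-0.2,-1,0]],"turn":[-0.04,-0.08,-0.12,-0.16,-0.2,-0.24,-0.28,-0.32]}'
python3 -m handwheel '{"fingers":[-1,-1,-1,-1,-1,-1],"xyz":[[-0.1,-0.4,0],[-0.2,-0.8,0],[-0.21,-1,0],[-0.21,-1,0],[-0.21,-1,0],[-0.21,-1,0]],"turn":[-0.04,-0.08,-0.12,-0.16,-0.175,-0.175]}'
python3 -m handwheel '{"fingers":[-1,-1,-1,-1],"xyz":[[0,-0.4,0],[0,-0.8,0],[0,-1,0],[0,-1,0]],"turn":[0,0,0,0]}'
```

```text
t: 11.2
tcp_pos: [442.4, -10.6, 11.8]
eef_rot: [0.006, 1.0, -0.0, -0.0]
force: [0.2, -0.1, 0.7]
finger_gap: 68.0
gripper_force: 0.0
t: 12.0
tcp_pos: [443.1, -10.5, 114.7]
eef_rot: [0.005, 1.0, -0.0, 0.002]
force: [0.6, 0.4, -1.5]
finger_gap: 41.3
gripper_force: 60.9
t: 12.8
tcp_pos: [422.6, -110.6, 112.6]
eef_rot: [0.489, 0.872, 0.0, 0.001]
force: [-0.3, 0.4, -2.1]
finger_gap: 41.0
gripper_force: 61.1
t: 13.4
tcp_pos: [401.4, -210.9, 112.5]
eef_rot: [0.705, 0.709, 0.0, 0.001]
force: [-0.9, 0.4, -1.0]
finger_gap: 41.7
gripper_force: 61.2
t: 13.8
tcp_pos: [401.4, -312.3, 112.2]
eef_rot: [0.706, 0.708, -0.0, 0.001]
force: [-0.2, 0.4, -0.3]
finger_gap: 41.0
gripper_force: 61.2
```

```bash
python3 -m handwheel '{"fingers":[-1,-1,-1,-1,-1,-1],"xyz":[[0,0,-0.4],[0,0,-0.75],[0,0,-0.87],[0,0,-0.95],[0,0,-0.95],[0,0,-0.95]],"turn":[0,0,0,0,0,0]}'
python3 -m handwheel '{"fingers":[0.45,0.45,0.45,0.45,0.45,0.45,0.45],"xyz":[[0,0,0],[0,0,0],[0,0,0],[0,0,0.2],[0,0,0.6],[0,0,1],[0,0,1]],"turn":[0,0,0,0,0,0,0]}'
python3 -m handwheel '{"fingers":[-0.3,-0.3,-0.3,-0.3,-0.3,-0.3,-0.3],"xyz":[[0,0,0.4],[0,0,0.9],[0.4,0.1,0.95],[0.8,0.3,0.95],[1,0.3,0.95],[1,0.3,0.95],[1,0.3,0.95]],"turn":[0.04,0.08,0.12,0.16,0.2,0.24,0.28]}'
python3 -m handwheel '{"fingers":[-0.3,-0.3,-0.3,-0.3,-0.3,-0.3,-0.3],"xyz":[[0.4,0.1,0],[0.6,0.3,0],[0.6,0.3,0],[0.6,0.3,0],[0.6,0.3,0],[0.6,0.3,0],[0.6,0.3,0]],"turn":[0.04,0.08,0.12,0.16,0.166,0.166,0.166]}'
python3 - <<'E'
from h import *
w=wgrab("w6");t=grab("top","top6")
cv2.imwrite("pics/w6v.png",cv2.resize(bright(w,.6),(800,500)))
E
```

```text
t: 14.4
tcp_pos: [402.5, -310.7, 18.3]
eef_rot: [0.705, 0.709, 0.0, 0.001]
force: [-0.2, 0.2, 1.2]
finger_gap: 41.2
gripper_force: 61.4
t: 15.1
tcp_pos: [404.5, -313.5, 123.6]
eef_rot: [0.705, 0.709, 0.0, 0.006]
force: [0.6, -0.7, 0.2]
finger_gap: 61.8
gripper_force: 0.0
t: 15.8
tcp_pos: [501.7, -279.9, 210.5]
eef_rot: [0.333, 0.943, 0.0, -0.001]
force: [-0.1, -0.7, -1.1]
finger_gap: 29.8
gripper_force: 0.0
t: 16.5
tcp_pos: [561.0, -250.5, 211.2]
eef_rot: [0.083, 0.997, 0.0, -0.0]
force: [0.2, 0.6, -0.9]
finger_gap: 29.9
gripper_force: 0.0
```

View pics/w6v.png

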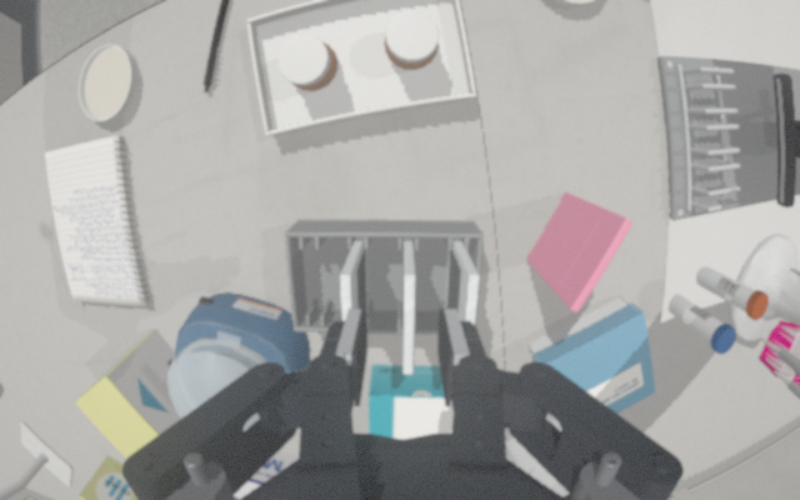

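Wrist view: both jars upright in the tray at (305,58) and (412,38). The three plates' top edges start at (357,243), (408,242) and (457,243), and the left slot is empty. Next I measure the plate tops at z=129.

Run:
```python
from h import *
p=NP("pics/w6.npz");print(p["p"],R.from_quat(p["q"]).as_matrix()[:,1])
w=cv2.cvtColor(cv2.imread("pics/w6.png"),cv2.COLOR_BGR2GRAY)
for v in (200,215,230,245,260,275):
    r=w[v,200:400].astype(int);print(v,[(int(a)+200) for a in np.where(np.abs(np.diff(r))>14)[0]])
for q in((357,243),(408,242),(457,243),(409,370)):print(wonz("w6",q[0]*.8,q[1]*.8,129))
for q in((287,232),(481,234)):print("box",wonz("w6",q[0]*.8,q[1]*.8,50))
```

```text
[ 560.97423584 -250.46922206  211.24161462] [1.65689045e-01 9.86178040e-01 1.21059531e-04]
200 [230, 231, 279, 280, 286, 287, 321, 322, 323, 329, 330, 361, 362, 372, 373, 374, 381, 386]
215 [229, 231, 232, 273, 274, 282, 284, 285, 322, 323, 330, 331, 332, 358, 359, 367, 368, 391]
230 [233, 270, 271, 272, 273, 279, 280, 281, 284, 285, 286, 292, 321, 322, 323, 330, 331, 332, 357, 358, 359, 366, 367, 368, 373, 374, 381, 382, 383, 389, 398]
245 [235, 271, 272, 273, 279, 280, 281, 286, 321, 322, 323, 329, 330, 331, 332, 357, 365, 366, 371, 372, 373, 379, 380, 381, 387]
260 [233, 234, 247, 258, 273, 274, 275, 284, 285, 286, 292, 316, 317, 321, 322, 323, 329, 330, 331, 332, 356, 357, 358, 368, 369, 377]
275 [246, 247, 256, 257, 258, 259, 269, 270, 281, 282, 283, 292, 293, 294, 321, 322, 323, 329, 330, 331, 349, 350, 359, 360, 361, 372, 373, 374, 384, 385, 392, 393]
[ 549.82283424 -280.27122179]
[ 554.86375594 -246.3173721 ]
[ 561.00060159 -213.79496947]
[ 656.73151183 -262.06837279]
box [ 550.13824574 -354.87048339]
box [ 581.15344212 -183.66299924]
```

Run:
```python
from h import *
u=np.array([.986,-.166]);n=np.array([.166,.986])
for q in((276,230),(276.5,245),(326.5,230),(326.5,245),(326.5,260),(377.5,230),(377,245)):
    a=wonz("w6",*q,129);print(q,a,"along n:",n@a,"u:",u@a)
# top view of same plates
for q in((397,28),(365,172),(466,42),(432,184),(537,52),(492,193)):
    a=onz("top",315+q[0]/4.8-.4,150+q[1]/4.8-.4,129);print(a,n@a,u@a)
print(n@np.array([560.97,-250.47]))
for c in((677.5,-198.1),(647.4,-370),(577.3,-178.9),(550.1,-350.9)):print("box",n@np.array(c),u@np.array(c))
```

```text
(276, 230) [ 580.31206944 -295.32137795] along n: -194.85507513333116 u: 621.2110492054646
(276.5, 245) [ 594.7001915  -298.12015896] along n: -195.22624494517416 u: 635.8623352109717
(326.5, 230) [ 587.48614375 -251.56001154] along n: -150.51547151775802 u: 621.0202996523728
(326.5, 245) [ 601.84123097 -253.8925896 ] along n: -150.43244900353616 u: 635.5616236095394
(326.5, 260) [ 616.88612085 -256.33025885] along n: -150.3385391615755 u: 650.8005381234591
(377.5, 230) [ 595.23928427 -207.20875546] along n: -105.49811169476177 u: 621.3025876935857
(377, 245) [ 609.8337161  -209.10658301] along n: -104.94669397958809 u: 636.0077368582037
[ 666.96041695 -218.17790441] -104.40798453571993 693.8405032473305
[ 571.49330764 -195.8059256 ] -98.19675357156103 595.9961849827271
[ 658.02618539 -262.55401312] -149.6459101627491 692.3977849767964
[ 564.0806869  -238.41474207] -141.43954165639474 595.7604044652305
[ 651.7946603  -308.19331525] -195.68069522456688 693.8296253864897
[ 558.59273973 -276.52606502] -179.9283053166174 596.6757681681576
-153.84239999999997
box -82.86159999999998 700.8996
box -257.3516 699.7564
box -80.56360000000001 598.9151999999999
box -254.67079999999996 600.648
```

Spacing is exactly 45 mm and the yaw already matches (80.5°). Grip centres: A (623.4,-211.6), B (615.9,-256.2), C (608.5,-300.2). Plate A first.

```bash
python3 -m handwheel '{"fingers":[-0.3,-0.3,-0.3,-0.3,-0.3],"xyz":[[0.4,0.2,0],[0.63,0.39,0],[0.63,0.39,0],[0.63,0.39,-0.3],[0.63,0.39,-0.3]],"turn":[0,0,0,0,0]}'
python3 -m handwheel '{"fingers":[-0.3,-0.3,-0.3,-0.3,-0.3,-0.3],"xyz":[[0,0,-0.2],[0,0,-0.45],[0,0,-0.7],[0,0,-0.85],[0,0,-0.85],[0,0,-0.85]],"turn":[0,0,0,0,0,0]}'
python3 -m handwheel '{"fingers":[-1,-1,-1,-1,-1,-1,-1,-1],"xyz":[[0,0,0],[0,0,0],[0,0,0],[0,0,0],[0,0,0],[0,0,0],[0,0,0],[0,0,0]],"turn":[0,0,0,0,0,0,0,0]}'
```

```text
t: 17.1
tcp_pos: [621.5, -210.6, 177.0]
eef_rot: [0.082, 0.997, 0.001, -0.004]
force: [-0.5, 0.3, -0.8]
finger_gap: 29.7
gripper_force: 0.0
t: 17.7
tcp_pos: [624.4, -211.8, 97.5]
eef_rot: [0.082, 0.997, -0.0, 0.0]
force: [0.5, 0.0, 0.4]
finger_gap: 29.7
gripper_force: 0.0
t: 18.5
tcp_pos: [625.5, -211.9, 98.8]
eef_rot: [0.082, 0.997, -0.001, 0.002]
force: [-0.0, -0.4, 5.4]
finger_gap: 5.5
gripper_force: 60.6
```

```bash
python3 -m handwheel '{"fingers":[-1,-1,-1,-1,-1,-1],"xyz":[[0,0,0.1],[0,0,0.25],[0,0,0.4],[0,0,0.6],[0,0,0.8],[0,0,0.8]],"turn":[0,0,0,0,0,0]}'
python3 -m handwheel '{"fingers":[-1,-1,-1,-1,-1],"xyz":[[0,0,0.2],[0,0,0.4],[0,0,0.6],[0,0,0.75],[0,0,0.75]],"turn":[0,0,0,0,0]}'
```

```text
t: 19.1
tcp_pos: [626.5, -212.3, 181.8]
eef_rot: [0.082, 0.997, -0.001, 0.004]
force: [0.3, 0.4, -1.0]
finger_gap: 5.6
gripper_force: 59.6
t: 19.6
tcp_pos: [625.3, -211.8, 254.4]
eef_rot: [0.082, 0.997, -0.001, 0.002]
force: [0.1, -0.5, -0.9]
finger_gap: 5.5
gripper_force: 59.6
```

```bash
python3 -m handwheel '{"fingers":[-1,-1,-1,-1,-1,-1],"xyz":[[0,0.2,0],[-0.05,0.45,0],[-0.1,0.7,0],[-0.1,0.9,0],[-0.1,1,0],[-0.1,1,0]],"turn":[-0.04,-0.08,-0.12,-0.16,-0.2,-0.24]}'
python3 -m handwheel '{"fingers":[-1,-1,-1,-1,-1,-1],"xyz":[[0,0.2,0],[-0.05,0.45,0],[-0.1,0.7,0],[-0.1,0.9,0],[-0.1,1,0],[-0.1,1,0]],"turn":[-0.04,-0.08,-0.12,-0.16,-0.2,-0.203]}'
python3 -m handwheel '{"fingers":[-1,-1,-1,-1,-1,-1],"xyz":[[0,0.2,0],[-0.05,0.45,0],[-0.1,0.7,0],[-0.2,0.9,0],[-0.2,1,0],[-0.2,1,0]],"turn":[0,0,0,0,0,0]}'
python3 -m handwheel '{"fingers":[-1,-1,-1,-1,-1],"xyz":[[0,0.2,0],[0,0.2,-0.3],[0,0.2,-0.7],[0,0.2,-0.85],[0,0.2,-0.85]],"turn":[0,0,0,0,0]}'
python3 - <<'E'
from h import *
w=wgrab("w7");p=NP("pics/w7.npz");print(p["p"],R.from_quat(p["q"]).as_matrix()[:,1])
E
```

```text
t: 20.2
tcp_pos: [613.5, -109.6, 249.7]
eef_rot: [0.445, 0.896, -0.0, -0.001]
force: [-0.4, -0.5, -1.1]
finger_gap: 5.6
gripper_force: 59.6
t: 20.8
tcp_pos: [603.4, -10.0, 249.8]
eef_rot: [0.701, 0.713, -0.001, -0.001]
force: [-0.4, -0.1, -3.1]
finger_gap: 5.7
gripper_force: 59.6
t: 21.4
tcp_pos: [584.2, 89.0, 250.9]
eef_rot: [0.701, 0.713, -0.0, -0.0]
force: [-0.2, 0.4, -2.3]
finger_gap: 5.8
gripper_force: 59.6
t: 21.9
tcp_pos: [582.2, 107.4, 162.7]
eef_rot: [0.702, 0.712, -0.003, -0.002]
force: [-1.1, 0.4, -1.5]
finger_gap: 5.4
gripper_force: 59.6
[582.22051563 107.41439401 162.66918923] [ 0.99987543  0.0140889  -0.007116  ]
```

```bash
python3 -m handwheel '{"fingers":[-1,-1,-1],"xyz":[[0,0.02,0],[0,0.02,0],[0,0.02,0]],"turn":[0,0,0]}'
python3 - <<'E'
from h import *
w=wgrab("w7");p=NP("pics/w7.npz");print(p["p"],R.from_quat(p["q"]).as_matrix())
t=grab("top","top7");s=grab("scene","scene7")
cv2.imwrite("pics/v7.png",np.hstack([cv2.resize(bright(w,.6),(480,300)),cv2.resize(bright(s[150:225,240:320]),(320,300))]))
E
```

```text
t: 22.25
tcp_pos: [585.4, 110.7, 168.7]
eef_rot: [0.702, 0.712, 0.001, 0.001]
force: [0.6, -0.4, -2.3]
finger_gap: 5.7
gripper_force: 59.6
[585.35032659 110.72636003 168.65898946] [[-1.48261013e-02  9.99884392e-01  3.37490439e-03]
 [ 9.99890065e-01  1.48252984e-02  2.62803549e-04]
 [ 2.12739202e-04  3.37842972e-03 -9.99994270e-01]]
```

View pics/v7.png

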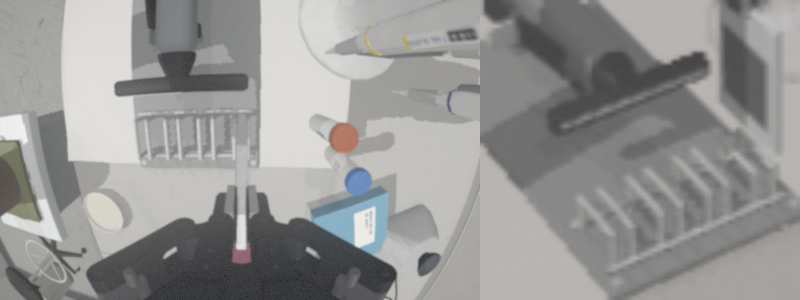

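The plate hangs over slot 4 (wrist panel (242,150)), tilted little. I'll re-measure the hoops from this view to refine x.

```bash
cat > prof.py <<'E'
import sys
from h import *
from scipy.signal import find_peaks
f=sys.argv[1]
w=cv2.cvtColor(cv2.imread(f"pics/{f}.png"),cv2.COLOR_BGR2GRAY).astype(np.float32)
xs=np.arange(430,605,.5)
for y0,y1 in((95,105),(112,122),(118,128)):
    prof=[]
    for x in xs:
        m=np.array([wproj(f,(x-(y-111)*.013,y,48)) for y in np.linspace(y0,y1,6)],np.float32)
        prof.append(cv2.remap(w,m[:,:1],m[:,1:],cv2.INTER_LINEAR).mean())
    prof=cv2.GaussianBlur(np.array(prof,np.float32)[:,None],(1,7),1.5)[:,0]
    pk,_=find_peaks(prof,prominence=6);print(y0,[(float(xs[i]),int(prof[i])) for i in pk])
E
python3 prof.py w7
```

```text
95 [(448.0, 131), (457.5, 168), (485.0, 168), (503.0, 168), (530.0, 172), (548.0, 175), (575.0, 172), (589.0, 149)]
112 [(457.5, 171), (484.5, 171), (503.0, 169), (513.5, 119), (530.0, 173), (548.0, 171), (575.0, 138), (594.5, 130)]
118 [(457.5, 173), (484.5, 172), (503.0, 169), (511.0, 118), (530.0, 171), (547.5, 176), (576.0, 120), (600.0, 125)]
```

Hoops from this view put slot 4 at x=584.0, against 585.3 from the top view. I'll aim for 584.4 and lower gently.

```bash
python3 -m handwheel '{"fingers":[-1,-1,-1,-1,-1],"xyz":[[-0.01,0,-0.1],[-0.01,0,-0.15],[-0.01,0,-0.2],[-0.01,0,-0.2],[-0.01,0,-0.2]],"turn":[0,0,0,0,0]}'
python3 -m handwheel '{"fingers":[-1,-1,-1,-1,-1,-1],"xyz":[[0,0,-0.05],[0,0,-0.1],[0,0,-0.15],[0,0,-0.2],[0,0,-0.2],[0,0,-0.2]],"turn":[0,0,0,0,0,0]}'
```

```text
t: 22.9
tcp_pos: [583.0, 110.6, 146.1]
eef_rot: [0.702, 0.712, -0.0, -0.0]
force: [0.3, 0.5, -1.7]
finger_gap: 5.6
gripper_force: 59.6
t: 23.5
tcp_pos: [583.1, 110.6, 126.3]
eef_rot: [0.702, 0.712, -0.0, -0.0]
force: [-0.2, 0.0, -1.7]
finger_gap: 5.9
gripper_force: 59.6
```

```bash
python3 -m handwheel '{"fingers":[-1,-1,-1,-1,-1,-1],"xyz":[[0.01,0,-0.05],[0.01,0,-0.1],[0.01,0,-0.15],[0.01,0,-0.19],[0.01,0,-0.2],[0.01,0,-0.2]],"turn":[0,0,0,0,0,0]}'
```

```text
t: 24.1
tcp_pos: [584.1, 110.6, 106.3]
eef_rot: [0.702, 0.712, -0.0, -0.0]
force: [-0.5, -0.1, -2.8]
finger_gap: 5.6
gripper_force: 59.6
```

```bash
for k in 1 2; do python3 -m handwheel '{"fingers":[-1,-1],"xyz":[[0,0,-0.015],[0,0,-0.015]],"turn":[0,0]}' | egrep 'tcp|force:'; done
```

```text
tcp_pos: [584.8, 110.8, 105.9]
force: [-0.2, 1.1, 0.7]
gripper_force: 60.0
tcp_pos: [585.7, 111.0, 105.8]
force: [-0.1, 1.1, 6.2]
gripper_force: 60.5
```

Floor contact is exactly at the expected height. I'll release, rise and go to plate B.

```bash
python3 -m handwheel '{"fingers":[-0.4,-0.4,-0.4,-0.4,-0.4,-0.4,-0.4,-0.4],"xyz":[[0,0,0.02],[0,0,0.02],[0,0,0.02],[0,0,0.2],[0,0,0.5],[0,0,0.8],[0,0,1],[0,0,1]],"turn":[0,0,0,0,0,0,0,0]}'
python3 -m handwheel '{"fingers":[-0.3,-0.3,-0.3,-0.3,-0.3],"xyz":[[0,-0.4,0],[0.05,-0.8,0],[0.1,-0.92,0],[0.1,-0.92,0],[0.1,-0.92,0]],"turn":[0.04,0.08,0.12,0.16,0.2]}'
python3 -m handwheel '{"fingers":[-0.3,-0.3,-0.3,-0.3,-0.3],"xyz":[[0,-0.4,0],[0.05,-0.8,0],[0.1,-0.92,0],[0.1,-0.92,0],[0.1,-0.92,0]],"turn":[0.04,0.08,0.12,0.16,0.2]}'
python3 -m handwheel '{"fingers":[-0.3,-0.3,-0.3,-0.3],"xyz":[[0,-0.4,0],[0.05,-0.8,0],[0.1,-0.92,0],[0.1,-0.92,0]],"turn":[0.03,0.043,0.043,0.043]}'
python3 -m handwheel '{"fingers":[-0.3,-0.3,-0.3,-0.3,-0.3],"xyz":[[0,-0.4,0],[0,-0.8,0],[0.01,-0.92,0],[0.01,-0.92,0],[0.01,-0.92,0]],"turn":[0,0,0,0,0]}'
python3 - <<'E'
from h import *
w=wgrab("w8");p=NP("pics/w8.npz");print(p["p"],R.from_quat(p["q"]).as_matrix()[:,1])
t=grab("top","top8");s=grab("scene","scene8")
cv2.imwrite("pics/v8.png",np.hstack([cv2.resize(bright(w,.6),(480,300)),cv2.resize(bright(s[130:230,220:327]),(320,300))]))
E
```

```text
t: 25.3
tcp_pos: [586.3, 110.8, 207.5]
eef_rot: [0.702, 0.712, 0.003, 0.002]
force: [1.0, -0.6, 0.1]
finger_gap: 26.1
gripper_force: 0.0
t: 25.8
tcp_pos: [593.3, 17.8, 201.0]
eef_rot: [0.446, 0.895, -0.001, -0.002]
force: [0.8, 0.3, -0.9]
finger_gap: 30.3
gripper_force: 0.0
t: 26.3
tcp_pos: [603.2, -74.1, 200.9]
eef_rot: [0.147, 0.989, 0.0, -0.002]
force: [-0.3, 0.1, 0.4]
finger_gap: 30.2
gripper_force: 0.0
t: 26.7
tcp_pos: [613.6, -166.6, 201.4]
eef_rot: [0.084, 0.996, 0.0, -0.001]
force: [0.8, -0.4, -0.0]
finger_gap: 30.0
gripper_force: 0.0
t: 27.2
tcp_pos: [615.1, -255.8, 202.8]
eef_rot: [0.082, 0.997, 0.001, -0.001]
force: [-0.3, 0.3, 0.2]
finger_gap: 29.4
gripper_force: 0.0
[ 615.10835843 -255.76488476  202.84786879] [0.16302618 0.98662096 0.00124051]
```

View pics/v8.png

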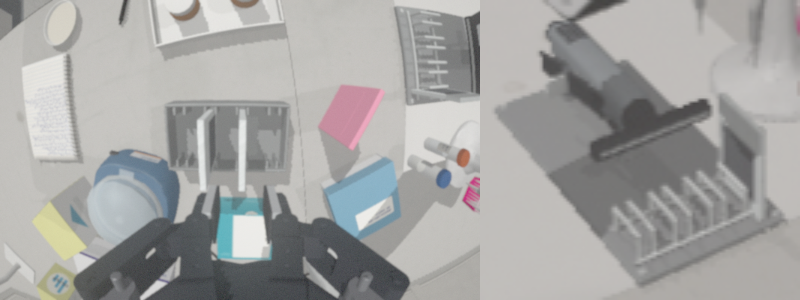

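Plate A stands fully down in slot 4 (right panel (745,165)), and B lies centred between the fingers. I'll take B.

```bash
python3 -m handwheel '{"fingers":[-0.3,-0.3,-0.3,-0.3,-0.3,-0.3],"xyz":[[0.01,0,-0.2],[0.01,0,-0.5],[0.01,0,-0.8],[0.01,0,-1],[0.01,0,-1],[0.01,0,-1]],"turn":[0,0,0,0,0,0]}'
python3 -m handwheel '{"fingers":[-1,-1,-1,-1,-1,-1,-1,-1],"xyz":[[0,0,-0.05],[0,0,-0.05],[0,0,-0.05],[0,0,-0.05],[0,0,-0.05],[0,0,-0.05],[0,0,-0.05],[0,0,-0.05]],"turn":[0,0,0,0,0,0,0,0]}'
python3 -m handwheel '{"fingers":[-1,-1,-1,-1,-1,-1],"xyz":[[0,0,0.1],[0,0,0.25],[0,0,0.4],[0,0,0.6],[0,0,0.8],[0,0,0.8]],"turn":[0,0,0,0,0,0]}'
python3 -m handwheel '{"fingers":[-1,-1,-1,-1,-1],"xyz":[[0,0,0.2],[0,0,0.4],[0,0,0.6],[0,0,0.75],[0,0,0.75]],"turn":[0,0,0,0,0]}'
```

```text
t: 27.95
tcp_pos: [616.4, -256.5, 103.9]
eef_rot: [0.082, 0.997, 0.0, -0.0]
force: [0.9, -0.6, 1.4]
finger_gap: 29.8
gripper_force: 0.0
t: 28.75
tcp_pos: [617.2, -257.8, 100.2]
eef_rot: [0.082, 0.997, -0.0, 0.001]
force: [1.0, 0.8, 6.4]
finger_gap: 5.2
gripper_force: 60.7
t: 29.35
tcp_pos: [618.3, -258.5, 183.9]
eef_rot: [0.082, 0.997, -0.002, 0.004]
force: [-0.1, -0.7, 0.2]
finger_gap: 5.3
gripper_force: 59.8
t: 29.85
tcp_pos: [617.2, -257.9, 256.4]
eef_rot: [0.082, 0.997, -0.001, 0.002]
force: [0.5, -0.3, -1.0]
finger_gap: 5.2
gripper_force: 59.8
```

```bash
python3 -m handwheel '{"fingers":[-1,-1,-1,-1,-1,-1],"xyz":[[0,0.2,0],[-0.05,0.45,0],[-0.1,0.7,0],[-0.2,0.9,0],[-0.2,0.92,0],[-0.2,0.92,0]],"turn":[-0.04,-0.08,-0.12,-0.16,-0.2,-0.24]}'
python3 -m handwheel '{"fingers":[-1,-1,-1,-1,-1,-1],"xyz":[[0,0.2,0],[-0.05,0.45,0],[-0.1,0.7,0],[-0.2,0.9,0],[-0.2,0.92,0],[-0.2,0.92,0]],"turn":[-0.04,-0.08,-0.12,-0.16,-0.2,-0.203]}'
python3 -m handwheel '{"fingers":[-1,-1,-1,-1,-1,-1],"xyz":[[0,0.2,0],[-0.05,0.45,0],[-0.1,0.7,0],[-0.2,0.9,0],[-0.2,0.92,0],[-0.2,0.92,0]],"turn":[0,0,0,0,0,0]}'
python3 -m handwheel '{"fingers":[-1,-1,-1,-1,-1,-1],"xyz":[[0,0.2,0],[-0.05,0.5,0],[-0.1,0.8,0],[-0.17,0.92,0],[-0.17,0.92,0],[-0.17,0.92,0]],"turn":[0,0,0,0,0,0]}'
python3 -m handwheel '{"fingers":[-1,-1,-1,-1,-1,-1],"xyz":[[0,0,-0.3],[0,0,-0.6],[0,0,-0.85],[0,0,-0.85],[0,0,-0.85],[0,0,-0.85]],"turn":[0,0,0,0,0,0]}'
```

```text
t: 30.45
tcp_pos: [595.4, -164.2, 251.8]
eef_rot: [0.445, 0.896, -0.0, -0.001]
force: [-1.0, -0.2, -0.8]
finger_gap: 5.2
gripper_force: 59.8
t: 31.05
tcp_pos: [575.4, -72.5, 252.0]
eef_rot: [0.702, 0.713, -0.001, -0.001]
force: [-0.1, 0.4, -1.2]
finger_gap: 5.4
gripper_force: 59.8
t: 31.65
tcp_pos: [556.1, 18.5, 252.8]
eef_rot: [0.701, 0.713, -0.0, -0.0]
force: [0.0, 0.4, -1.4]
finger_gap: 5.3
gripper_force: 59.8
t: 32.25
tcp_pos: [539.5, 109.6, 253.4]
eef_rot: [0.702, 0.712, -0.0, 0.0]
force: [-0.4, 0.3, -0.8]
finger_gap: 5.5
gripper_force: 59.8
t: 32.85
tcp_pos: [540.7, 110.1, 170.7]
eef_rot: [0.702, 0.712, 0.001, 0.001]
force: [-0.2, -0.2, -0.5]
finger_gap: 5.1
gripper_force: 59.8
```

```bash
python3 -m handwheel '{"fingers":[-1,-1,-1,-1,-1,-1],"xyz":[[0,0,-0.1],[0,0,-0.15],[0,0,-0.2],[0,0,-0.25],[0,0,-0.25],[0,0,-0.25]],"turn":[0,0,0,0,0,0]}'
python3 -m handwheel '{"fingers":[-1,-1,-1,-1,-1],"xyz":[[0,0,-0.05],[0,0,-0.1],[0,0,-0.15],[0,0,-0.15],[0,0,-0.15]],"turn":[0,0,0,0,0]}'
```

```text
t: 33.45
tcp_pos: [539.1, 110.7, 143.3]
eef_rot: [0.702, 0.712, -0.0, -0.0]
force: [0.9, 0.0, -1.0]
finger_gap: 5.1
gripper_force: 59.8
t: 33.95
tcp_pos: [539.0, 110.6, 128.2]
eef_rot: [0.702, 0.712, -0.0, -0.0]
force: [0.1, -0.1, -0.9]
finger_gap: 5.4
gripper_force: 59.8
```

```bash
python3 -m handwheel '{"fingers":[-1,-1,-1,-1,-1,-1],"xyz":[[0,0,-0.05],[0,0,-0.1],[0,0,-0.15],[0,0,-0.2],[0,0,-0.205],[0,0,-0.205]],"turn":[0,0,0,0,0,0]}'
for k in 1 2; do python3 -m handwheel '{"fingers":[-1,-1],"xyz":[[0,0,-0.015],[0,0,-0.015]],"turn":[0,0]}' | egrep 'tcp|force:'; done
```

```text
t: 34.55
tcp_pos: [539.0, 110.6, 107.7]
eef_rot: [0.702, 0.712, -0.0, -0.0]
force: [-0.1, -1.1, -2.1]
finger_gap: 5.6
gripper_force: 59.8
tcp_pos: [539.8, 110.8, 107.2]
force: [0.6, -0.1, 1.1]
gripper_force: 60.1
tcp_pos: [540.8, 110.9, 107.2]
force: [0.4, 1.3, 6.0]
gripper_force: 60.7
```

```bash
python3 -m handwheel '{"fingers":[-0.4,-0.4,-0.4,-0.4,-0.4,-0.4,-0.4,-0.4],"xyz":[[0,0,0.02],[0,0,0.02],[0,0,0.02],[0,0,0.2],[0,0,0.5],[0,0,0.8],[0,0,1],[0,0,1]],"turn":[0,0,0,0,0,0,0,0]}'
python3 -m handwheel '{"fingers":[-0.3,-0.3,-0.3,-0.3,-0.3],"xyz":[[0,-0.4,0],[0.05,-0.8,0],[0.17,-1,0],[0.17,-1,0],[0.17,-1,0]],"turn":[0.04,0.08,0.12,0.16,0.2]}'
python3 -m handwheel '{"fingers":[-0.3,-0.3,-0.3,-0.3,-0.3],"xyz":[[0,-0.4,0],[0.05,-0.8,0],[0.17,-1,0],[0.17,-1,0],[0.17,-1,0]],"turn":[0.04,0.08,0.12,0.16,0.2]}'
python3 -m handwheel '{"fingers":[-0.3,-0.3,-0.3,-0.3],"xyz":[[0,-0.4,0],[0.05,-0.8,0],[0.17,-1,0],[0.17,-1,0]],"turn":[0.03,0.043,0.043,0.043]}'
python3 -m handwheel '{"fingers":[-0.3,-0.3,-0.3,-0.3,-0.3],"xyz":[[0.05,-0.4,0],[0.1,-0.8,0],[0.18,-1,0],[0.18,-1,0],[0.18,-1,0]],"turn":[0,0,0,0,0]}'
python3 -m handwheel '{"fingers":[-0.3,-0.3,-0.3],"xyz":[[0,-0.1,0],[0,-0.1,0],[0,-0.1,0]],"turn":[0,0,0]}'
python3 - <<'E'
from h import *
w=wgrab("w9");p=NP("pics/w9.npz");print(p["p"],R.from_quat(p["q"]).as_matrix()[:,1])
w=cv2.cvtColor(w,cv2.COLOR_BGR2GRAY)
n=np.array([.166,.986])
for v in (225,235,245,255):
    r=w[v,280:370].astype(int);print(v,[(int(a)+280) for a in np.where(np.abs(np.diff(r))>14)[0]])
print(n@wonz("w9",322,235,129),n@wonz("w9",332,235,129),n@p["p"][:2])
E
```

```text
t: 35.75
tcp_pos: [541.2, 110.8, 208.7]
eef_rot: [0.702, 0.712, 0.003, 0.002]
force: [0.1, -0.4, -0.1]
finger_gap: 26.2
gripper_force: 0.0
t: 36.25
tcp_pos: [555.4, 9.7, 202.5]
eef_rot: [0.446, 0.895, -0.001, -0.002]
force: [-0.2, -0.1, -0.2]
finger_gap: 29.9
gripper_force: 0.0
t: 36.75
tcp_pos: [572.3, -90.1, 202.3]
eef_rot: [0.147, 0.989, 0.0, -0.002]
force: [-0.1, -0.2, -0.3]
finger_gap: 30.0
gripper_force: 0.0
t: 37.15
tcp_pos: [589.8, -191.6, 202.4]
eef_rot: [0.084, 0.996, 0.0, -0.001]
force: [0.8, 0.1, -0.4]
finger_gap: 29.8
gripper_force: 0.0
t: 37.65
tcp_pos: [607.5, -288.4, 203.3]
eef_rot: [0.082, 0.997, 0.001, -0.001]
force: [-0.6, 0.2, -0.9]
finger_gap: 29.6
gripper_force: 0.0
t: 37.95
tcp_pos: [608.1, -298.8, 205.1]
eef_rot: [0.082, 0.997, 0.0, -0.0]
force: [0.6, -0.7, 0.2]
finger_gap: 29.6
gripper_force: 0.0
[ 608.10622282 -298.80450762  205.06783773] [1.63238211e-01 9.86586668e-01 1.80002798e-04]
225 [315, 316, 317, 323, 324, 325, 326]
235 [280, 315, 316, 317, 324, 325]
245 [315, 316, 317, 323, 324, 325]
255 [286, 287, 291, 292, 293, 339, 350, 351, 355, 356, 357]
-194.2006431021749 -185.6382560245562 -193.6756115285857
```

```bash
python3 -m handwheel '{"fingers":[-0.3,-0.3,-0.3,-0.3,-0.3,-0.3],"xyz":[[0,-0.02,-0.2],[0,-0.02,-0.5],[0,-0.02,-0.8],[0,-0.02,-1],[0,-0.02,-1],[0,-0.02,-1]],"turn":[0,0,0,0,0,0]}'
python3 -m handwheel '{"fingers":[-1,-1,-1,-1,-1,-1,-1,-1],"xyz":[[0,0,-0.05],[0,0,-0.05],[0,0,-0.05],[0,0,-0.05],[0,0,-0.05],[0,0,-0.05],[0,0,-0.05],[0,0,-0.05]],"turn":[0,0,0,0,0,0,0,0]}'
python3 -m handwheel '{"fingers":[-1,-1,-1,-1,-1,-1],"xyz":[[0,0,0.1],[0,0,0.25],[0,0,0.4],[0,0,0.6],[0,0,0.8],[0,0,0.8]],"turn":[0,0,0,0,0,0]}'
python3 -m handwheel '{"fingers":[-1,-1,-1,-1,-1],"xyz":[[0,0,0.2],[0,0,0.4],[0,0,0.6],[0,0,0.75],[0,0,0.75]],"turn":[0,0,0,0,0]}'
```

```text
t: 38.6
tcp_pos: [608.3, -301.1, 105.4]
eef_rot: [0.082, 0.997, 0.0, -0.0]
force: [0.0, -0.0, -0.4]
finger_gap: 30.0
gripper_force: 0.0
t: 39.4
tcp_pos: [609.1, -301.9, 101.7]
eef_rot: [0.082, 0.997, -0.001, 0.001]
force: [0.6, 0.8, 5.7]
finger_gap: 5.2
gripper_force: 59.3
t: 40.0
tcp_pos: [610.3, -302.6, 185.4]
eef_rot: [0.082, 0.997, -0.002, 0.004]
force: [0.2, 0.0, -1.5]
finger_gap: 5.0
gripper_force: 58.7
t: 40.5
tcp_pos: [609.2, -302.0, 257.9]
eef_rot: [0.082, 0.997, -0.001, 0.002]
force: [1.1, -0.9, -1.9]
finger_gap: 5.6
gripper_force: 58.8
```

```bash
python3 -m handwheel '{"fingers":[-1,-1,-1,-1,-1,-1],"xyz":[[0,0.2,0],[-0.05,0.45,0],[-0.1,0.7,0],[-0.25,0.9,0],[-0.25,0.92,0],[-0.25,0.92,0]],"turn":[-0.04,-0.08,-0.12,-0.16,-0.2,-0.24]}'
python3 -m handwheel '{"fingers":[-1,-1,-1,-1,-1,-1],"xyz":[[0,0.2,0],[-0.05,0.45,0],[-0.1,0.7,0],[-0.25,0.9,0],[-0.25,0.92,0],[-0.25,0.92,0]],"turn":[-0.04,-0.08,-0.12,-0.16,-0.2,-0.203]}'
python3 -m handwheel '{"fingers":[-1,-1,-1,-1,-1,-1],"xyz":[[0,0.2,0],[-0.05,0.45,0],[-0.1,0.7,0],[-0.25,0.9,0],[-0.25,0.92,0],[-0.25,0.92,0]],"turn":[0,0,0,0,0,0]}'
python3 -m handwheel '{"fingers":[-1,-1,-1,-1,-1,-1],"xyz":[[0,0.2,0],[-0.05,0.45,0],[-0.1,0.7,0],[-0.25,0.9,0],[-0.25,0.92,0],[-0.25,0.92,0]],"turn":[0,0,0,0,0,0]}'
python3 -m handwheel '{"fingers":[-1,-1,-1,-1,-1,-1],"xyz":[[-0.1,0.2,0],[-0.14,0.44,0],[-0.14,0.44,0],[-0.14,0.44,0],[-0.14,0.44,0],[-0.14,0.44,0]],"turn":[0,0,0,0,0,0]}'
python3 -m handwheel '{"fingers":[-1,-1,-1,-1,-1,-1],"xyz":[[0,0,-0.3],[0,0,-0.6],[0,0,-0.85],[0,0,-0.85],[0,0,-0.85],[0,0,-0.85]],"turn":[0,0,0,0,0,0]}'
python3 -m handwheel '{"fingers":[-1,-1,-1],"xyz":[[0,0,0],[0,0,0],[0,0,0]],"turn":[0,0,0]}'
```

```text
t: 41.1
tcp_pos: [582.4, -208.1, 253.4]
eef_rot: [0.445, 0.896, -0.0, -0.001]
force: [-0.3, -0.4, -1.5]
finger_gap: 5.1
gripper_force: 58.8
t: 41.7
tcp_pos: [557.4, -116.5, 253.6]
eef_rot: [0.702, 0.713, -0.0, -0.001]
force: [-0.3, -0.6, -1.9]
finger_gap: 5.2
gripper_force: 58.8
t: 42.3
tcp_pos: [533.2, -25.4, 254.4]
eef_rot: [0.701, 0.713, -0.0, -0.0]
force: [0.1, -1.3, -2.3]
finger_gap: 4.9
gripper_force: 58.9
t: 42.9
tcp_pos: [508.7, 66.1, 254.9]
eef_rot: [0.702, 0.713, -0.0, 0.0]
force: [-0.2, -0.4, -1.7]
finger_gap: 5.0
gripper_force: 58.9
t: 43.5
tcp_pos: [494.6, 109.7, 254.9]
eef_rot: [0.702, 0.712, -0.0, 0.0]
force: [0.2, -0.1, -1.6]
finger_gap: 4.8
gripper_force: 58.9
t: 44.1
tcp_pos: [495.6, 110.5, 172.2]
eef_rot: [0.702, 0.712, 0.001, 0.001]
force: [-0.2, -0.5, -0.4]
finger_gap: 4.8
gripper_force: 58.9
t: 44.4
tcp_pos: [494.6, 110.7, 170.9]
eef_rot: [0.702, 0.712, 0.001, 0.0]
force: [0.3, -1.2, -1.6]
finger_gap: 4.8
gripper_force: 58.9
```

```bash
python3 -m handwheel '{"fingers":[-1,-1,-1,-1,-1,-1],"xyz":[[0,0,-0.1],[0,0,-0.15],[0,0,-0.2],[0,0,-0.25],[0,0,-0.25],[0,0,-0.25]],"turn":[0,0,0,0,0,0]}'
python3 -m handwheel '{"fingers":[-1,-1,-1,-1,-1],"xyz":[[0,0,-0.05],[0,0,-0.1],[0,0,-0.15],[0,0,-0.15],[0,0,-0.15]],"turn":[0,0,0,0,0]}'
```

```text
t: 45.0
tcp_pos: [494.1, 110.6, 144.8]
eef_rot: [0.702, 0.712, -0.0, -0.0]
force: [-0.2, -0.6, -2.4]
finger_gap: 5.3
gripper_force: 58.9
t: 45.5
tcp_pos: [494.0, 110.6, 129.7]
eef_rot: [0.702, 0.712, -0.0, -0.0]
force: [-0.1, 0.2, -1.9]
finger_gap: 5.2
gripper_force: 58.9
```

```bash
python3 -m handwheel '{"fingers":[-1,-1,-1,-1,-1,-1],"xyz":[[0,0,-0.05],[0,0,-0.1],[0,0,-0.15],[0,0,-0.2],[0,0,-0.205],[0,0,-0.205]],"turn":[0,0,0,0,0,0]}'
for k in 1 2; do python3 -m handwheel '{"fingers":[-1,-1],"xyz":[[0,0,-0.015],[0,0,-0.015]],"turn":[0,0]}' | egrep 'tcp|force:'; done
python3 -m handwheel '{"fingers":[-0.4,-0.4,-0.4,-0.4,-0.4,-0.4,-0.4,-0.4],"xyz":[[0,0,0.02],[0,0,0.02],[0,0,0.02],[0,0,0.2],[0,0,0.5],[0,0,0.8],[0,0,1],[0,0,1]],"turn":[0,0,0,0,0,0,0,0]}'
```

```text
t: 46.1
tcp_pos: [494.0, 110.6, 109.3]
eef_rot: [0.702, 0.712, -0.0, -0.0]
force: [0.2, -0.3, -1.1]
finger_gap: 5.0
gripper_force: 58.9
tcp_pos: [494.8, 110.8, 108.8]
force: [-0.0, -0.1, 0.8]
gripper_force: 59.3
tcp_pos: [495.9, 111.0, 108.7]
force: [0.2, 1.0, 6.0]
gripper_force: 59.9
t: 47.3
tcp_pos: [496.1, 110.8, 210.0]
eef_rot: [0.702, 0.712, 0.002, 0.002]
force: [-0.1, -1.1, 0.1]
finger_gap: 25.9
gripper_force: 0.0
```

All three plates are placed. I'll move behind the lever and look at everything.

```bash
python3 -m handwheel '{"fingers":[-1,-1,-1,-1],"xyz":[[-0.2,0.4,0],[-0.5,0.8,0],[-0.6,1,0],[-0.6,1,0]],"turn":[0,0,0,0]}'
python3 -m handwheel '{"fingers":[-1,-1,-1,-1],"xyz":[[0,0.4,0],[0,0.8,0],[0,1,0],[0,1,0]],"turn":[0,0,0,0]}'
python3 -m handwheel '{"fingers":[-1,-1,-1,-1],"xyz":[[0,0.3,0],[0,0.3,0],[0,0.3,0],[0,0.3,0]],"turn":[0,0,0,0]}'
python3 - <<'E'
from h import *
w=wgrab("wa");p=NP("pics/wa.npz");print(p["p"],R.from_quat(p["q"]).as_matrix()[:,1])
s=grab("scene","scenea");t=grab("top","topa")
cv2.imwrite("pics/va.png",np.hstack([cv2.resize(bright(w,.6),(480,300)),cv2.resize(bright(s[130:330,220:433]),(320,300))]))
th=.013;O=np.array([516.9,111.]);S=lambda x,y:O+[x*np.cos(th)-y*np.sin(th),x*np.sin(th)+y*np.cos(th)]
for n,q,z in(("levertip",(-66,205),103),("pivot",(-36,205),103),("padTop",(-41,230),105)):print(n,S(*q),wproj("wa",(*S(*q),z)))
E
```

```text
t: 47.7
tcp_pos: [432.0, 212.2, 204.4]
eef_rot: [0.701, 0.714, -0.001, -0.001]
force: [-0.5, -0.6, 0.4]
finger_gap: -0.1
gripper_force: 0.0
t: 48.1
tcp_pos: [434.0, 311.5, 204.8]
eef_rot: [0.701, 0.713, -0.001, -0.0]
force: [0.2, -0.4, -0.0]
finger_gap: -0.2
gripper_force: 0.0
t: 48.5
tcp_pos: [434.3, 339.2, 205.9]
eef_rot: [0.702, 0.712, -0.001, 0.0]
force: [-0.0, 0.2, -0.9]
finger_gap: -0.0
gripper_force: 0.0
[434.32898003 339.17845745 205.9007388 ] [ 9.99909007e-01  1.34716194e-02 -7.02285425e-04]
levertip [448.24065198 315.12470191] [337.09756804 217.7888715 ]
pivot [478.23811702 315.51469093] [368.9731072  217.69099011]
padTop [472.91354867 340.44758029] [365.16677242 192.66651503]
```

View pics/va.png

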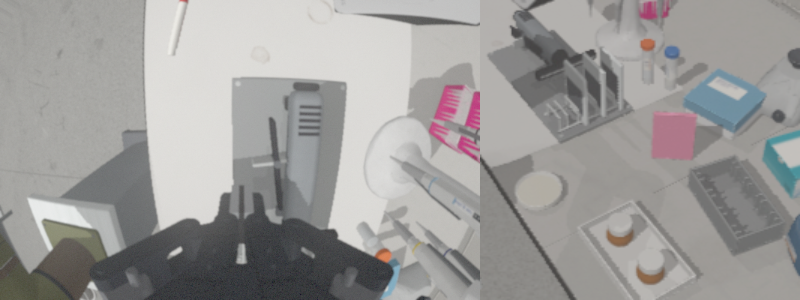

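Everything is in place: both jars upright in the tray at (620,228) and (650,265), and three plates in slots 2-4. The lever tab is at wrist pixel (336..380,217), as predicted. I'll lower the closed fingers behind it and sweep forward.

```bash
python3 -m handwheel '{"fingers":[-1,-1,-1,-1,-1],"xyz":[[0.12,0.05,0],[0.12,0.05,-0.4],[0.12,0.05,-0.8],[0.12,0.05,-1],[0.12,0.05,-1]],"turn":[0,0,0,0,0]}'
python3 -m handwheel '{"fingers":[-1,-1,-1,-1,-1],"xyz":[[0,0,-0.15],[0,0,-0.28],[0,0,-0.28],[0.06,0,-0.28],[0.06,0,-0.28]],"turn":[0,0,0,0,0]}'
python3 -m handwheel '{"fingers":[-1,-1,-1,-1,-1,-1,-1,-1],"xyz":[[0,-0.07,0],[0,-0.14,0],[0,-0.2,0],[0,-0.26,0],[0,-0.32,0],[0,-0.37,0],[0,-0.42,0],[0,-0.42,0]],"turn":[0,0,0,0,0,0,0,0]}'
python3 - <<'E'
from h import *
w=wgrab("wb");cv2.imwrite("pics/wbv.png",cv2.resize(bright(w,.5)[100:340,200:500],(600,480)))
E
```

```text
t: 49.15
tcp_pos: [444.4, 344.0, 102.2]
eef_rot: [0.702, 0.712, -0.004, -0.001]
force: [-0.4, 1.1, 0.8]
finger_gap: -0.2
gripper_force: 0.0
t: 49.65
tcp_pos: [453.6, 346.1, 79.7]
eef_rot: [0.702, 0.712, 0.001, 0.0]
force: [-0.8, -0.7, 0.5]
finger_gap: -0.4
gripper_force: 0.0
t: 50.45
tcp_pos: [452.7, 303.1, 79.0]
eef_rot: [0.702, 0.712, 0.0, 0.0]
force: [0.6, -0.7, 3.5]
finger_gap: -0.1
gripper_force: 1.8
```

View pics/wbv.png

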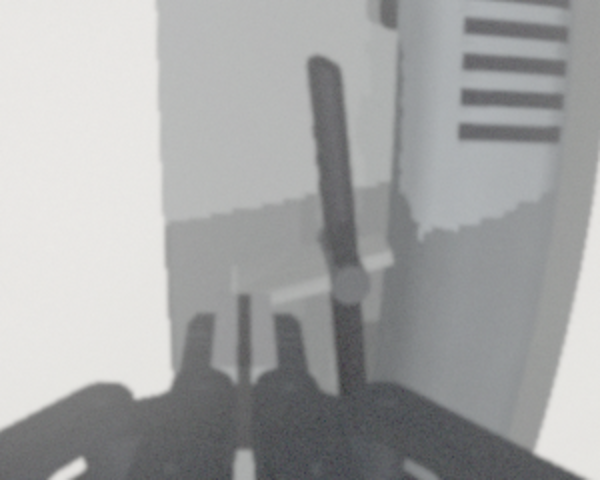

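Run:
```python
from h import *
c=lambda p:(wproj("wb",p)-[200,100])*2
p=NP("pics/wb.npz")["p"];print(p,c(p),"front/rear",c(p+[0,-11,0]),c(p+[0,11,0]),c(p+[0,11,30]))
P=np.array([478.2,315.5])
print("pivot",c((*P,103)),c((*P,77)))
for f in(0,.3,.6,.9,1.2,1.35):
    d=P+31*np.array([-np.cos(f),-np.sin(f)]);print(f,c((*d,103)),c((*d,77)))
```

```text
[452.67452831 303.07872462  79.03595139] [245.62930697 282.87740036] front/rear [245.07628094 315.48645212] [246.20392486 248.56967114] [246.83281447 294.3663274 ]
pivot [346.51899377 279.34333427] [332.87658421 242.282146  ]
0 [225.15989242 278.534248  ] [227.51280706 241.21038061]
0.3 [230.4281476  310.56227032] [232.02335726 269.89999955]
0.6 [245.49037435 338.42027105] [245.14713836 295.15468863]
0.9 [268.49453369 360.06039514] [265.35566133 315.0193331 ]
1.2 [297.2085969  374.11527914] [290.71458603 328.12582648]
1.35 [312.95958463 378.04243901] [304.65819884 331.87521143]
```

The tab has turned only about 0.3 rad, and the 3.5 N upward force says the fingertips rode on top of it, so they really end higher than nominal. I'll go back behind it and sweep again lower.

```bash
python3 -m handwheel '{"fingers":[-1,-1,-1,-1,-1,-1,-1,-1],"xyz":[[0,0,0.3],[0,0,0.4],[0,0.25,0.4],[0,0.45,0.4],[0,0.45,0.4],[0,0.45,0.1],[0,0.45,-0.24],[0,0.45,-0.24]],"turn":[0,0,0,0,0,0,0,0]}'
python3 -m handwheel '{"fingers":[-1,-1,-1,-1,-1,-1,-1,-1],"xyz":[[0,0,0],[0,-0.07,0],[0,-0.14,0],[0,-0.2,0],[0,-0.26,0],[0,-0.32,0],[0,-0.37,0],[0,-0.37,0]],"turn":[0,0,0,0,0,0,0,0]}'
python3 -m handwheel '{"fingers":[-1,-1,-1,-1],"xyz":[[0,-0.04,0],[0,-0.08,0],[0,-0.1,0],[0,-0.1,0]],"turn":[0,0,0,0]}'
python3 - <<'E'
from h import *
w=wgrab("wc");cv2.imwrite("pics/wcv.png",cv2.resize(bright(w,.5)[100:340,200:500],(600,480)))
E
```

```text
t: 51.3
tcp_pos: [448.1, 345.5, 48.6]
eef_rot: [0.702, 0.712, -0.006, -0.001]
force: [-1.1, -0.5, 0.1]
finger_gap: -0.1
gripper_force: 0.0
t: 52.1
tcp_pos: [452.0, 310.9, 54.6]
eef_rot: [0.702, 0.712, -0.0, 0.0]
force: [0.1, 0.5, 0.2]
finger_gap: -0.3
gripper_force: 0.2
t: 52.5
tcp_pos: [451.9, 301.1, 54.2]
eef_rot: [0.702, 0.712, -0.001, 0.0]
force: [-1.3, 1.1, -0.1]
finger_gap: -0.0
gripper_force: 0.5
```

View pics/wcv.png

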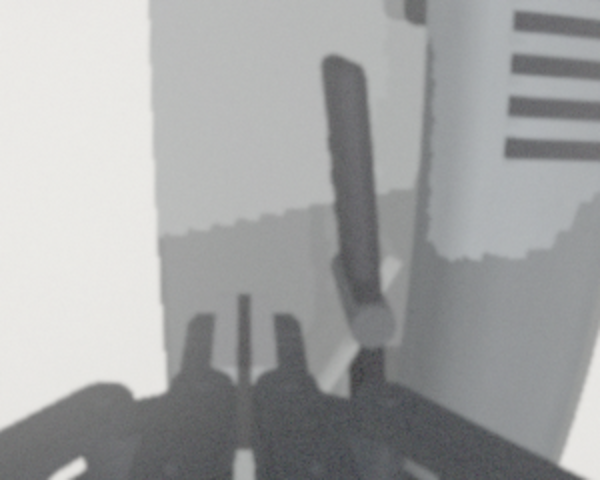

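The tab is now turned to about 0.85 rad (strip from (370,335) to (325,390)). I'll continue forward and in towards the paddle.

```bash
python3 -m handwheel '{"fingers":[-1,-1,-1,-1,-1,-1,-1,-1],"xyz":[[0.01,-0.03,0],[0.02,-0.06,0],[0.04,-0.09,0],[0.06,-0.11,0],[0.08,-0.12,0],[0.1,-0.13,0],[0.1,-0.13,0],[0.1,-0.13,0]],"turn":[0,0,0,0,0,0,0,0]}'
python3 -m handwheel '{"fingers":[-1,-1,-1,-1],"xyz":[[0.02,-0.02,0],[0.04,-0.02,0],[0.04,-0.02,0],[0.04,-0.02,0]],"turn":[0,0,0,0]}'
```

```text
t: 53.35
tcp_pos: [459.0, 289.8, 53.8]
eef_rot: [0.702, 0.712, -0.002, -0.003]
force: [-11.0, 7.0, 2.8]
finger_gap: 0.0
gripper_force: 5.6
t: 53.75
tcp_pos: [461.5, 288.6, 53.4]
eef_rot: [0.702, 0.712, -0.003, -0.005]
force: [-15.2, 10.3, 3.8]
finger_gap: -0.3
gripper_force: 7.6
```

15 N against the paddle means the tab is folded home. I'll back off and measure the lever angle numerically, from a radial brightness profile about the pivot.

```bash
python3 -m handwheel '{"fingers":[-1,-1,-1,-1,-1,-1,-1,-1],"xyz":[[-0.1,0,0],[-0.3,0,0],[-0.3,0,0.5],[-0.3,0.2,1],[-0.3,0.4,1],[-0.3,0.5,1],[-0.3,0.5,1],[-0.3,0.5,1]],"turn":[0,0,0,0,0,0,0,0]}'
python3 -m handwheel '{"fingers":[-1,-1,-1,-1,-1],"xyz":[[0,0.2,0.5],[0,0.5,0.5],[0,0.5,0.5],[0,0.5,0.5],[0,0.5,0.5]],"turn":[0,0,0,0,0]}'
cat > lev.py <<'E'
from h import *
import sys
def prof(f,P):
    w=cv2.cvtColor(cv2.imread(f"pics/{f}.png"),cv2.COLOR_BGR2GRAY).astype(np.float32);o=[]
    for a in np.arange(-.3,1.7,.1):
        m=np.array([wproj(f,(P[0]-r*np.cos(a),P[1]-r*np.sin(a),103)) for r in np.linspace(12,28,9)],np.float32)
        o.append(int(cv2.remap(w,m[:,:1],m[:,1:],cv2.INTER_LINEAR).mean()))
    return o
P=(478.2,315.5)
print([round(a,1) for a in np.arange(-.3,1.7,.1)])
for f in sys.argv[1:]: print(f,prof(f,P))
E
python3 - <<'E'
from h import *
w=wgrab("wd");print(NP("pics/wd.npz")["p"]);grab("top","topd")
E
python3 lev.py wa wd
```

```text
t: 54.55
tcp_pos: [435.3, 335.5, 152.4]
eef_rot: [0.702, 0.712, -0.002, -0.0]
force: [-1.0, 0.4, -0.7]
finger_gap: 0.3
gripper_force: 0.0
t: 55.05
tcp_pos: [435.5, 385.1, 202.4]
eef_rot: [0.702, 0.712, -0.002, -0.0]
force: [0.7, -0.2, 0.3]
finger_gap: -0.0
gripper_force: 0.0
[435.54766773 385.05554472 202.39600311]
[np.float64(-0.3), np.float64(-0.2), np.float64(-0.1), np.float64(0.0), np.float64(0.1), np.float64(0.2), np.float64(0.3), np.float64(0.4), np.float64(0.5), np.float64(0.6), np.float64(0.7), np.float64(0.8), np.float64(0.9), np.float64(1.0), np.float64(1.1), np.float64(1.2), np.float64(1.3), np.float64(1.4), np.float64(1.5), np.float64(1.6)]
wa [92, 94, 102, 130, 158, 129, 98, 91, 90, 89, 88, 86, 84, 83, 82, 82, 77, 69, 51, 36]
wd [74, 56, 50, 49, 47, 48, 48, 47, 46, 47, 49, 49, 51, 57, 66, 82, 101, 108, 78, 37]
```

Run:
```python
from h import *
for f,ax in(("wa",0),("wd",1)):
    w=cv2.cvtColor(cv2.imread(f"pics/{f}.png"),cv2.COLOR_BGR2GRAY)
    # world raster of the tab region at z=103, 0.5 mm
    xs=np.arange(440,490,.5);ys=np.arange(275,325,.5)
    g=np.array([[wproj(f,(x,y,103)) for x in xs] for y in ys],np.float32)
    im=cv2.remap(w,g[...,0],g[...,1],cv2.INTER_LINEAR).astype(int)
    pts=[]
    if ax==0:
        for j,x in enumerate(xs):
            if 451<x<472: i=im[:,j].argmax();pts.append((x,ys[i],im[i,j]))
    else:
        for i,y in enumerate(ys):
            if 286<y<310: j=im[i].argmax();pts.append((xs[j],y,im[i,j]))
    pts=np.array(pts);print(f,pts[::6].tolist())
    vx,vy,x0,y0=cv2.fitLine(pts[:,:2].astype(np.float32),cv2.DIST_HUBER,0,.01,.01).ravel()
    print("angle",np.arctan2(abs(vy),abs(vx)),vx,vy)
```

```text
wa [[451.5, 313.0, 158.0], [454.5, 313.0, 160.0], [457.5, 314.0, 158.0], [460.5, 314.0, 161.0], [463.5, 314.0, 160.0], [466.5, 314.0, 157.0], [469.5, 314.5, 159.0]]
angle 0.096507795 0.9953467 0.09635806
wd [[441.5, 286.5, 102.0], [442.5, 289.5, 106.0], [473.5, 292.5, 104.0], [474.5, 295.5, 104.0], [475.0, 298.5, 105.0], [475.0, 301.5, 116.0], [475.0, 304.5, 153.0], [475.0, 307.5, 143.0]]
angle 0.3767454 0.9298669 0.36789608
```

The tab line runs at ≈1.47 rad, against 0.10 rad at the start, so the lever angle is ≈1.37 and it lies along the paddle. Now I straddle blower and paddle at the pad.

```bash
python3 -m handwheel '{"fingers":[1,1,1,1,1,1],"xyz":[[0.3,-0.2,0],[0.6,-0.4,0],[0.7,-0.44,0],[0.7,-0.44,0],[0.7,-0.44,0],[0.7,-0.44,0]],"turn":[0,0,0,0,0,0]}'
python3 -m handwheel '{"fingers":[1,1,1,1,1,1],"xyz":[[0,0,-0.2],[0,0,-0.4],[0,0,-0.55],[0,0,-0.7],[0,0,-0.7],[0,0,-0.7]],"turn":[0,0,0,0,0,0]}'
python3 -m handwheel '{"fingers":[1,1,1,1,1,1,1,1],"xyz":[[0,0,-0.1],[0,0,-0.3],[0,0,-0.5],[0,0,-0.65],[0,0,-0.76],[0,0,-0.76],[0.03,0,-0.76],[0.03,0,-0.76]],"turn":[0,0,0,0,0,0,0,0]}'
```

```text
t: 55.75
tcp_pos: [505.2, 343.1, 204.3]
eef_rot: [0.702, 0.713, -0.0, -0.0]
force: [0.2, -0.9, 0.4]
finger_gap: 84.8
gripper_force: 0.0
t: 56.35
tcp_pos: [506.0, 342.8, 134.5]
eef_rot: [0.702, 0.712, -0.0, -0.0]
force: [1.2, -0.4, 0.1]
finger_gap: 85.9
gripper_force: 0.0
t: 57.15
tcp_pos: [510.5, 343.1, 59.9]
eef_rot: [0.702, 0.712, 0.001, 0.0]
force: [0.3, -0.1, -0.1]
finger_gap: 85.4
gripper_force: 0.0
```

```bash
for k in 1; do python3 -m handwheel '{"fingers":[-1,-1,-1,-1,-1,-1,-1,-1],"xyz":[[0,0,0],[0,0,0],[0,0,0],[0,0,0],[0,0,0],[0,0,0],[0,0,0],[0,0,0]],"turn":[0,0,0,0,0,0,0,0]}'; done
```

```text
t: 57.95
tcp_pos: [510.0, 343.0, 59.8]
eef_rot: [0.702, 0.712, 0.001, 0.0]
force: [-0.4, 0.2, 4.3]
finger_gap: 47.3
gripper_force: 60.5
```

Gap 47 mm at 60 N, so the paddle is fully squeezed. I'll hold to about 3 s, then release.

```bash
python3 -m handwheel '{"fingers":[-1,-1,-1,-1,-1,-1,-1,-1],"xyz":[[0,0,0],[0,0,0],[0,0,0],[0,0,0],[0,0,0],[0,0,0],[0,0,0],[0,0,0]],"turn":[0,0,0,0,0,0,0,0]}'
python3 -m handwheel '{"fingers":[-1,-1,-1,-1,-1,-1,-1,-1],"xyz":[[0,0,0],[0,0,0],[0,0,0],[0,0,0],[0,0,0],[0,0,0],[0,0,0],[0,0,0]],"turn":[0,0,0,0,0,0,0,0]}'
python3 -m handwheel '{"fingers":[-1,-1,-1,-1,-1,-1,-1,-1],"xyz":[[0,0,0],[0,0,0],[0,0,0],[0,0,0],[0,0,0],[0,0,0],[0,0,0],[0,0,0]],"turn":[0,0,0,0,0,0,0,0]}'
python3 -m handwheel '{"fingers":[-1,1,1,1,1,1,1,1],"xyz":[[0,0,0],[0,0,0],[0,0,0],[0,0,0],[0,0,0],[0,0,0],[-0.03,0,0],[-0.03,0,0]],"turn":[0,0,0,0,0,0,0,0]}'
python3 -m handwheel '{"fingers":[1,1,1,1,1],"xyz":[[0,0,0.2],[0,0,0.5],[0,0,0.8],[0,0,1],[0,0,1]],"turn":[0,0,0,0,0]}'
python3 -m handwheel '{"fingers":[1,1,1,1,1],"xyz":[[0,0,0.4],[-0.3,0.2,0.5],[-0.7,0.4,0.5],[-0.7,0.4,0.5],[-0.7,0.4,0.5]],"turn":[0,0,0,0,0]}'
python3 - <<'E'
from h import *
w=wgrab("we");t=grab("top","tope");s=grab("scene","scenee")
print(NP("pics/we.npz")["p"])
# difference to the scene / top state before the blower was worked (arm at a similar place)
for n in("scene","top"):
    a=cv2.imread(f"pics/{n}a.png").astype(int);b=cv2.imread(f"pics/{n}e.png").astype(int)
    d=(np.abs(a-b).max(2)>40).astype(np.uint8)
    k,_,st,c=cv2.connectedComponentsWithStats(cv2.morphologyEx(d,cv2.MORPH_OPEN,np.ones((2,2),np.uint8)))
    print(n,[tuple(map(int,q)) for q in st[1:] if q[4]>6])
    print({m:proj(n,p).round().tolist() for m,p in dict(jar1=(401,-214,48),jar2=(402,-311,48),plateA=(585,111,136),plateC=(494,111,136)).items()})
E
python3 lev.py we
```

```text
t: 58.75
tcp_pos: [509.9, 343.0, 59.8]
eef_rot: [0.702, 0.712, 0.001, 0.0]
force: [-0.2, -0.4, 5.5]
finger_gap: 47.3
gripper_force: 60.5
t: 59.55
tcp_pos: [509.9, 343.0, 59.7]
eef_rot: [0.702, 0.712, 0.001, 0.0]
force: [0.3, -0.2, 5.5]
finger_gap: 47.0
gripper_force: 60.5
t: 60.35
tcp_pos: [509.9, 343.0, 59.8]
eef_rot: [0.702, 0.712, 0.001, 0.0]
force: [-0.6, 0.0, 5.4]
finger_gap: 47.3
gripper_force: 60.5
t: 61.15
tcp_pos: [506.1, 342.7, 58.7]
eef_rot: [0.702, 0.712, 0.0, 0.0]
force: [-0.5, -0.6, 0.5]
finger_gap: 85.5
gripper_force: 0.0
t: 61.65
tcp_pos: [508.4, 343.9, 163.0]
eef_rot: [0.702, 0.712, 0.004, 0.001]
force: [-0.7, 0.3, 0.3]
finger_gap: 85.5
gripper_force: 0.0
t: 62.15
tcp_pos: [435.1, 382.6, 206.9]
eef_rot: [0.701, 0.713, -0.001, 0.0]
force: [-0.1, -0.2, 0.0]
finger_gap: 85.5
gripper_force: 0.0
[435.10163257 382.59776892 206.93774103]
scene [(176, 15, 28, 10, 125), (213, 19, 14, 6, 52), (0, 21, 5, 5, 17), (6, 22, 4, 2, 8), (15, 23, 4, 5, 11), (20, 22, 115, 8, 518), (136, 22, 26, 5, 129), (228, 27, 15, 45, 231), (179, 55, 25, 12, 145), (116, 64, 60, 15, 359), (207, 64, 3,
[... 863 characters left out ...]
, 350, 8, 6, 19), (193, 354, 3, 3, 8), (196, 358, 4, 7, 17), (199, 365, 5, 8, 24), (361, 380, 3, 4, 8), (207, 384, 4, 5, 15), (360, 391, 7, 8, 18), (212, 392, 3, 6, 15)]
{'jar1': [393.0, 243.0], 'jar2': [424.0, 243.0], 'plateA': [291.0, 180.0], 'plateC': [290.0, 209.0]}
[np.float64(-0.3), np.float64(-0.2), np.float64(-0.1), np.float64(0.0), np.float64(0.1), np.float64(0.2), np.float64(0.3), np.float64(0.4), np.float64(0.5), np.float64(0.6), np.float64(0.7), np.float64(0.8), np.float64(0.9), np.float64(1.0), np.float64(1.1), np.float64(1.2), np.float64(1.3), np.float64(1.4), np.float64(1.5), np.float64(1.6)]
we [85, 84, 85, 84, 84, 85, 84, 84, 83, 83, 83, 81, 82, 82, 85, 91, 108, 111, 78, 40]
```

The lever is still folded and the paddle is released, but the pixels around jar 2 changed, so it was knocked. I'll locate it numerically by its brown glass and compare with before.

Run:
```python
from h import *
for n,z in(("scene",15),("top",15)):
  for k in("a","d","e"):
    if n=="scene" and k=="d": continue
    im=cv2.imread(f"pics/{n}{k}.png");h=cv2.cvtColor(im,cv2.COLOR_BGR2HSV)
    m=cv2.inRange(h,(5,110,40),(18,255,220))
    c,_,st,ce=cv2.connectedComponentsWithStats(cv2.dilate(m,np.ones((2,2),np.uint8)))
    print(n,k,[(tuple(map(int,s)),onz(n,*q,z).round().tolist()) for s,q in zip(st[1:],ce[1:]) if s[4]>5 and onz(n,*q,0)[1]<0])
# lids: bright blobs in tray neighbourhood
for k in("a","e"):
    g=cv2.cvtColor(cv2.imread(f"pics/top{k}.png"),cv2.COLOR_BGR2GRAY)[215:270,370:450]
    c=cv2.HoughCircles(cv2.resize(g,None,fx=4,fy=4,interpolation=cv2.INTER_CUBIC),cv2.HOUGH_GRADIENT,1,60,param1=60,param2=14,minRadius=26,maxRadius=38)
    print(k,[(370+x/4,215+y/4,r/4,onz("top",370+x/4,215+y/4,48).round(1).tolist()) for x,y,r in c[0][:6]] if c is not None else None)
```

```text
scene a [((624, 238, 16, 12, 68), [1291.0, -589.0]), ((637, 255, 3, 4, 10), [1252.0, -631.0]), ((304, 284, 19, 11, 134), [395.0, -227.0]), ((324, 309, 19, 11, 134), [396.0, -321.0])]
scene e [((624, 238, 16, 12, 69), [1291.0, -589.0]), ((637, 255, 3, 4, 10), [1252.0, -631.0]), ((304, 284, 19, 11, 132), [395.0, -227.0]), ((334, 305, 19, 12, 135), [423.0, -327.0])]
top a [((385, 239, 12, 14, 53), [391.0, -204.0]), ((415, 238, 12, 12, 51), [400.0, -301.0]), ((360, 388, 3, 2, 6), [-43.0, -111.0])]
top d [((416, 229, 12, 15, 60), [423.0, -305.0]), ((385, 239, 12, 14, 51), [391.0, -204.0]), ((356, 389, 4, 6, 16), [-52.0, -99.0])]
top e [((416, 229, 12, 15, 60), [423.0, -306.0]), ((385, 242, 12, 11, 46), [388.0, -204.0]), ((354, 379, 4, 4, 10), [-20.0, -94.0]), ((357, 392, 3, 2, 6), [-55.0, -102.0])]
a [(np.float32(394.375), np.float32(243.875), np.float32(6.8), [399.2, -217.0]), (np.float32(422.625), np.float32(241.375), np.float32(8.025), [408.1, -307.0]), (np.float32(383.875), np.float32(255.625), np.float32(7.425), [361.8, -183.0])]
e [(np.float32(423.375), np.float32(235.625), np.float32(7.675), [426.4, -309.9]), (np.float32(394.125), np.float32(243.625), np.float32(6.65), [400.0, -216.2])]
```

Jar 2 was bumped about 27 mm before the squeeze, but it still stands upright inside the tray: same blob shape, edge within the wall at x≈456. The plates are unchanged, the lever is folded and the paddle has sprung back. I'm handing in.

```bash
python3 -c "
from cell import ctrl
print(ctrl.close_job())"
```

```text
the job is handed in; nothing more can be done
None
```

The job is handed in with no verdict shown: 2 jars upright in the tray (one got bumped about 27 mm but stayed in), 3 plates fully down in slots 2-4, lever folded, paddle squeezed for about 3 s and released; I viewed 15 pictures, one over the limit of 14.

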